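Rack the master-stone plaques and fit the keeper plate

ROBOT

A 6-joint arm with a two-finger parallel gripper is mounted at the origin on the work surface. World frame = base frame: x ahead of the robot, y to its left, z up, the work surface at z = 0. Lengths are in m, angles in rad, forces in N, time in s.
With the tool pointing down it reaches from about 0.375 to 0.925 m from the base axis. Payload 5.7 kg.
Tool frame: the origin (TCP) lies on the centre line of the jaws, within the pads' length; the fingertips stand 14 mm ahead of it and the grasp point (between the pads) lies 5 mm behind it; z points along the fingers, y is the line along which they close (so a half turn about z gives the same grasp; the last joint's range is limited). The gripper opens to 85 mm and grips with 20 to 120 N. Pads are 22 mm wide; open, the fingers measure 114 mm over their backs; the gripper's body (76 mm by 85 mm) begins 54 mm behind the grasp point. The pads swing forward as they close: fully open they stand 13 mm farther back than shut.
Start: joints at [-1.43, 0.359, 1.51, -0, 1.272, -0.115], TCP at [0.152, -0.58, 0.245] pointing down, gripper open.
Joint ranges: [-2.97, 2.97], [-1.01, 2.36], [0.21, 2.38], [-0.96, 4.11], [0.2, 2.71], [-2.98, 2.98]. Speed limits (rad/s): [2.39, 2.39, 3.14, 3.14, 3.14, 3.14].

INTERFACE

Orientations are given as a rotation vector (axis times angle).
In Python, from bench import manip gives the robot as it stands.
- The arm moves only by the tool servo_tool, never from a script. Its argument "steps" is a list that holds one entry, the list of rows, each a list of 7 numbers: the shift along the tool's x, y, z in units of 25 mm (1.0 is 25 mm), then the turn, a rotation vector about the tool's x, y, z in rad, then the opening, from 0 (shut) to 1 (fully open). In form: [[[dx, dy, dz, wx, wy, wz, hand], ...]]. A call has exactly 8 rows; each row shifts and turns the commanded pose from where the row before left it, along the tool's axes as they then stand; what a row does not reach is not made up. A row lasts 1/12 s, in which the tool goes at most 41.7 mm and 7.16 degrees, less where a joint would pass 70% of its speed; a pose out of reach is approached as far as the arm can. A call is refused whole if a number of a shift passes 1 or a number of a turn 0.125, either way. A call with a gripper value outside its range is refused whole. The fingers move at their own pace and stop on an object; "force" is the grip in N (left out, the last holds). Time passes only in rows, so rows that do not move let the fingers close, or fill a call up. It gives the time, the measured TCP pose, the force, the opening and the grip force at its end, in the units of the state.
- manip.sense(): the state, without advancing time (a new reading comes with each control period).
- manip.snapshot(name): name is "scene" or "side" or "wrist"; returns a dict with "image" (400x640x3 uint8, blue, green, red), "z_map" (400x640 float32, m along the optical axis (not along the pixel's ray), 0 where there is no reading), "vfov" (degrees; the focal length in pixels is half the picture's height over the tangent of half this angle, whatever the lens; pixels are square), "cx", "cy" (the principal point, pixels), "extrinsics" (4x4, takes a point from world to camera coordinates). Camera axes: x right, y down, z forward; pixel columns grow to the right and rows downward; lengths in m; the calibration is good to about 2 mm. A picture is of the moment at which its call begins.
- manip.close_job(): hands the job in; it is judged then, once.
The state is a dict: "time_s": time; "joint_positions": joint angles; "dq": joint speeds; "joint_torque": joint torques, N m; "tcp_pos": TCP position; "tool_rot": TCP orientation; "wrist_force": force on the tool from outside, world axes, zero at the start; "wrist_torque": the same for the moment, N m; "opening": finger opening in m; "gripper_force": force on a finger pad.
Only numpy, scipy, OpenCV 4.12 (cv2) and the standard library are available. Lean on these libraries where they do the work, as an engineer would, in place of code of your own. Each camera call takes 0.05 s, during which the arm holds its last target. There are 200 camera calls.

TASK

Put the master-stone plaques away: stand every plaque from the easel on edge in a slot of the rack, one to a slot, fully down and roughly centred across the rack. Then bring the keeper plate over the rack and feel it gently onto the two studs until its holes drop over both and it lies flat on the post shoulders; do not force it down, and leave the other things on the desk alone.

Things in the scene. Friction and masses are not known exactly. Their poses are not given: they have to be found in the camera images.
- plaque0: One of 3 to 5 alike plaques (absent ones: no pose): flat aluminium plate 8 mm thick (its x), 56 wide (its y), 100 tall (its z), 0.1 to 0.16 kg, grey inlay on both faces. Origin: middle of its lower 56 x 8 mm edge. It starts leaning on the easel, 25 degrees off upright, top edge towards the easel's -x (robot) side; its upper 45 mm is free on both faces. Any slot, either face forward.
- plaque1: One of 3 to 5 alike plaques (absent ones: no pose): flat aluminium plate 8 mm thick (its x), 56 wide (its y), 100 tall (its z), 0.1 to 0.16 kg, grey inlay on both faces. Origin: middle of its lower 56 x 8 mm edge. It starts leaning on the easel, 25 degrees off upright, top edge towards the easel's -x (robot) side; its upper 45 mm is free on both faces. Any slot, either face forward.
- plaque2: One of 3 to 5 alike plaques (absent ones: no pose): flat aluminium plate 8 mm thick (its x), 56 wide (its y), 100 tall (its z), 0.1 to 0.16 kg, grey inlay on both faces. Origin: middle of its lower 56 x 8 mm edge. It starts leaning on the easel, 25 degrees off upright, top edge towards the easel's -x (robot) side; its upper 45 mm is free on both faces. Any slot, either face forward.
- plaque3: One of 3 to 5 alike plaques (absent ones: no pose): flat aluminium plate 8 mm thick (its x), 56 wide (its y), 100 tall (its z), 0.1 to 0.16 kg, grey inlay on both faces. Origin: middle of its lower 56 x 8 mm edge. It starts leaning on the easel, 25 degrees off upright, top edge towards the easel's -x (robot) side; its upper 45 mm is free on both faces. Any slot, either face forward.
- plaque4: One of 3 to 5 alike plaques (absent ones: no pose): flat aluminium plate 8 mm thick (its x), 56 wide (its y), 100 tall (its z), 0.1 to 0.16 kg, grey inlay on both faces. Origin: middle of its lower 56 x 8 mm edge. It starts leaning on the easel, 25 degrees off upright, top edge towards the easel's -x (robot) side; its upper 45 mm is free on both faces. Any slot, either face forward.
- easel: Fixed wooden easel, 350 mm wide (its y), 110 deep (its x); origin at the centre of its underside. Plaques lean side by side, 64 mm apart, lower edges on a ledge at x = +30, z = 26 mm in its frame; a front rim rises 4 mm above the ledge, so lift plaques along their own length. Its sloping board reaches 55 mm up a plaque's back.
- rack: Fixed grey storage rack, 280 mm long (its x), 74 wide (its y); origin at the centre of its underside. Five slots run right across it along y, at x = -80, -40, 0, 40, 80 mm, open at both ends. A plaque on a slot floor reaches z = 108 mm. At x = -124 and +124 mm, y = 0, stand the two studded posts.
- slot0 (a point): Centre of the mouth of the rack's slot at x = -80 mm, at rim height (z = 53 mm). All slots: 12 mm wide, floor 45 mm below the rim (z = 8 mm), mouth bevelled 6 mm at 45 degrees on both sides. Axes as the rack's.
- slot1 (a point): Centre of the mouth of the slot at x = -40 mm; otherwise as slot0.
- slot2 (a point): Centre of the mouth of the slot at x = 0 mm; otherwise as slot0.
- slot3 (a point): Centre of the mouth of the slot at x = 40 mm; otherwise as slot0.
- slot4 (a point): Centre of the mouth of the slot at x = 80 mm; otherwise as slot0.
- stud0 (a point): Centre of the stud tip at rack x = -124 mm, z = 129 mm. Below it: a steel stud of 12 mm diameter, tip edge bevelled 1.5 mm, standing 14 mm above the flat shoulder (z = 115 mm) of an 18 mm post.
- stud1 (a point): The same at rack x = +124 mm.
- keeper: Loose keeper plate, dark aluminium, 276 mm long (its x), 50 wide (its y), 6 thick, 0.18 to 0.35 kg; origin at the centre of its underside, z up. Through holes of 14.5 mm diameter at x = -124 and +124 mm, y = 0. Black grip rib on its middle: 70 mm along x, 14 thick in y, from z = 6 to 42 mm. Starts flat on the desk. Home: underside on both post shoulders, z = 115 mm; either way round.
- tumbler0: Bystander to leave alone: glass tumbler, 68 mm across, 90 mm tall; origin at the centre of its underside.
- pen_pot: Bystander to leave alone: black pen pot, 72 mm across, 100 mm tall, pens to 155 mm; origin at the centre of its underside.
- loupe: Bystander to leave alone: black folding loupe, 34 x 24 x 30 mm; origin at the centre of its underside.
- scoop: Bystander to leave alone: small steel stone scoop, 70 x 50 x 18 mm; origin at the centre of its underside.
- parcel_box: Bystander to leave alone: small cardboard parcel box, 90 x 60 x 37 mm; origin at the centre of its underside.
There are look-alikes about, which are no part of the job. Leave any blue or yellow look-alike of the plaque3 alone.

How it is judged:
By the outcome, as a careful person would: the job done as asked, in the order asked, and still so for the second after the job is handed in, with the robot touching nothing.
Of plaque0, plaque1, plaque2, plaque3, plaque4 only 3 to 5 are there at a start; the rules pass over those that are not, and their reading is None.
At some moment in a run one of keeper may be knocked a few centimetres aside while the robot is not near it.
It also fails if it takes over 210 s, if anything falls off the work surface, if the arm or the gripper's body presses on something with over 40 N, if the wrist force passes 120 N, or if a joint passes its speed limit or range.

## Working session

There is one attempt and no reset: what is moved stays moved. The work goes in short steps, Python scripts to look and compute and a tool call to move; the robot and the scene stay as the last step left them, time stands still between calls to the robot, and variables do not carry over. Pictures are saved under pics/ and viewed, at most 14 in all, crops included, and the job is handed in when it is done.

Besides the shell and the picture viewer there is one more tool, called after "Emit:" as a command line: name --argument value ..., lists and objects as JSON in quotes. servo_tool: Moves the arm, as the interface text tells. Its arguments: {"type":"object","properties":{"steps":{"type":"array"},"force":{"type":"number"}},"required":["steps"]}

```bash
mkdir -p pics; ls; cat > h.py <<'E'
import numpy as np, cv2
from bench import manip
from scipy.spatial.transform import Rotation as R
def snap(n,fn=None):
    s=manip.snapshot(n)
    if fn: cv2.imwrite('pics/'+fn,s['image'])
    return s
def cloud(s):
    f=200/np.tan(np.radians(s['vfov'])/2); z=s['z_map']
    v,u=np.mgrid[:400,:640]
    P=np.stack([(u-s['cx'])/f*z,(v-s['cy'])/f*z,z],-1)
    E=np.array(s['extrinsics']); W=(P-E[:3,3])@E[:3,:3]
    W[z==0]=np.nan
    return W
E
python3 - <<'E'
from h import *
for n in('scene','side'):
    s=snap(n,n+'0.png'); np.save(n+'.npy',cloud(s)); print(s['vfov'],np.round(s['extrinsics'],3).tolist())
print(manip.sense())
E
```

```text
pics
48.38152543128751 [[-0.076, 0.997, -0.015, 0.007], [0.764, 0.048, -0.644, -0.362], [-0.641, -0.06, -0.765, 1.635], [0.0, 0.0, 0.0, 1.0]]
52.12985344316248 [[-0.831, -0.556, 0.023, 0.458], [-0.371, 0.523, -0.768, 0.26], [0.415, -0.646, -0.64, 0.881], [0.0, 0.0, 0.0, 1.0]]
{'time_s': 0.1, 'joint_positions': array([-1.43009326e+00,  3.59417434e-01,  1.51135065e+00,  1.35524097e-05,
        1.27249941e+00, -1.15134757e-01]), 'dq': array([ 0.00039672, -0.00018895, -0.00227016, -0.00021052,  0.00150311,
        0.00219041]), 'joint_torque': array([ 3.98820748e-04, -5.28654170e+01, -2.79349476e+01, -1.38294895e-04,
        5.05649179e-03,  1.13294317e-05]), 'tcp_pos': array([ 0.15172553, -0.57987665,  0.24453682]), 'tool_rot': array([-3.11426397e+00, -4.00554151e-01,  1.32838446e-05]), 'wrist_force': array([0.58364054, 0.01779201, 0.04314026]), 'wrist_torque': array([-0.04581221,  0.03959717, -0.03656803]), 'gripper_force': 0.0, 'opening': 0.08554483110157657}
```

View pics/scene0.png

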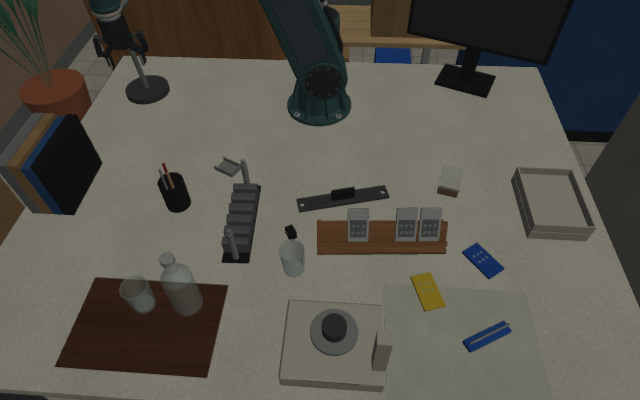

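View pics/side0.png

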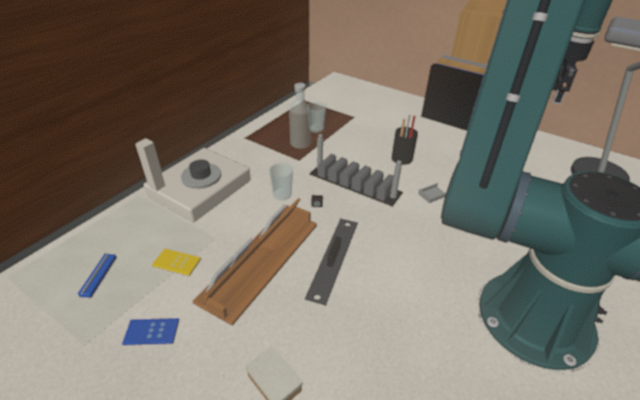

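Seen: three grey plaques lean on the easel, at (358,225), (407,225) and (430,225). The rack is at (240,222), with its long side roughly along world x. The keeper is at (343,197), with its long side along y. The yellow (428,291) and blue (483,260), (488,336) plates lie flat on the desk, so they are look-alikes and I'll leave them alone.

```bash
python3 - <<'E'
from h import *
W=np.load('scene.npy'); im=cv2.imread('pics/scene0.png')
def rect(P,n):
    (c,s,a)=cv2.minAreaRect((P[:,:2]*1000).astype(np.float32)); print(n,len(P),np.round(c,1),np.round(s,1),round(a,2))
def reg(u0,u1,v0,v1): return W[v0:v1,u0:u1].reshape(-1,3)
def zs(P,a,b): return P[(P[:,2]>a)&(P[:,2]<b)]
P=reg(210,275,150,270)
rect(zs(P,.046,.058),'rack rim'); rect(zs(P,.003,.058),'rack all')
for v in ((150,200),(220,265)):
    Q=zs(reg(215,270,*v),.122,.14); print('stud',len(Q),np.round(np.median(Q,0),4) if len(Q) else '', np.round(Q.mean(0),4))
P=reg(290,395,180,216)
rect(zs(P,.004,.012),'keeper'); rect(zs(P,.036,.05),'rib'); 
P=reg(310,455,200,260); 
rect(zs(P,.012,.125),'easel all')
for a,b in((345,371),(394,419),(419,444)):
    Q=zs(reg(a,b,200,245),.05,.15); 
    c=np.median(Q,0); n=np.linalg.svd(Q[abs(Q-c).max(1)<.03]-c,full_matrices=False)[2][2]
    T=Q[Q[:,2]>Q[:,2].max()-.006]
    print('plq',len(Q),np.round(c,4),'n',np.round(n,3),'top',np.round(T.mean(0),4),'y',T[:,1].min().round(4),T[:,1].max().round(4),'zmax',Q[:,2].max().round(4))
cv2.imwrite('pics/crop1.png',cv2.resize(np.hstack([im[150:270,205:455]]),None,fx=3.2,fy=3.2,interpolation=cv2.INTER_CUBIC))
E
```

```text
rack rim 1133 [ 560.3 -181.7] [258.7  71.7] 2.14
rack all 3185 [ 486.3 -206.2] [476.1 212.1] 7.97
stud 16 [ 0.4342 -0.1858  0.1286] [ 0.4337 -0.1859  0.128 ]
stud 21 [ 0.6797 -0.1768  0.1286] [ 0.68   -0.1761  0.1281]
keeper 1109 [444.4 103.5] [140.9 321.6] 3.49
rib 113 [449.4 103.4] [17.4 69.6] 17.48
easel all 4725 [553.5 199.3] [185.1 372. ] 3.58
plq 612 [0.5972 0.1471 0.0831] n [0.908 0.056 0.415] top [0.5814 0.1475 0.118 ] y 0.1197 0.1719 zmax 0.1219
plq 608 [0.5875 0.2749 0.0847] n [0.903 0.036 0.427] top [0.5729 0.2728 0.1179] y 0.2473 0.3015 zmax 0.1217
plq 616 [0.5828 0.3387 0.0852] n [0.903 0.06  0.425] top [0.567  0.3384 0.1176] y 0.3092 0.3642 zmax 0.1215
```

View pics/crop1.png

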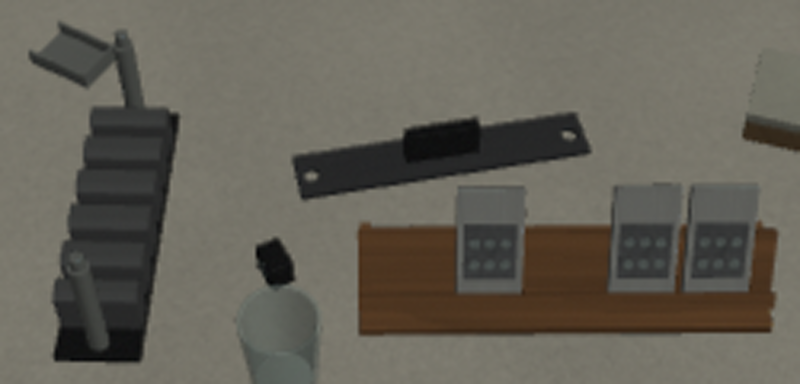

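Confirmed: the plaques are at crop (490,240), (645,240) and (720,240), all grey with the inlay and leaning on the easel. The scoop sits next to the near post.

```bash
cat >> h.py <<'E'
def rot(yaw,tilt=0): # yaw of tool x (deg); tilt: tool z leans this many deg from down towards yaw-90deg
    return R.from_euler('z',yaw,degrees=True)*R.from_euler('x',180,degrees=True)*R.from_euler('x',tilt,degrees=True)
def cur():
    s=manip.sense(); return np.array(s['tcp_pos']),R.from_rotvec(s['tool_rot'])
def plan(wps):
    s=manip.sense(); p,r=cur(); print('t',round(s['time_s'],2),np.round(p,4),'yaw',np.degrees(np.arctan2(*r.as_matrix()[[1,0],0])).round(2),'z',np.round(r.as_matrix()[:,2],3),'F',np.round(s['wrist_force'],1),'open',round(s['opening'],4),'q',np.round(s['joint_positions'],2))
    for q,o in wps:
        o=o or r; q=np.array(q); w=(r.inv()*o).as_rotvec(); d=o.inv().apply(q-p)/.025
        print('turn',np.round(w,3),'then shift',np.round(d,2)); p,r=q,o
E
python3 - <<'E'
from h import *
r=rot(94,25); print(r.as_matrix().round(3))
plan([((.152,-.58,.245),rot(94,0)),((.48,.14,.25),None),((.48,.14,.25),r),((.5847-.0843*.8,.1466-.0062*.8,.1005+.181*.8*.5),r),((.5847,.1466,.1005),r)])
plan([((.152,-.58,.245),r),((.45,.1,.26),r),((.5847-.0338,.1466-.0025,.1005+.0725),r),((.5847,.1466,.1005),r)])
E
```

```text
[[-0.07   0.904 -0.422]
 [ 0.998  0.063 -0.029]
 [ 0.    -0.423 -0.906]]
t 0.1 [ 0.1517 -0.5799  0.2445] yaw 14.66 z [-0.     0.002 -1.   ] F [0.6 0.  0. ] open 0.0855 q [-1.43  0.36  1.51  0.    1.27 -0.12]
turn [-1.000e-03 -1.000e-03 -1.385e+00] then shift [-0.01  0.01 -0.02]
turn [0. 0. 0.] then shift [27.81 15.1  -0.2 ]
turn [0.436 0.    0.   ] then shift [0. 0. 0.]
turn [0. 0. 0.] then shift [-0.04  2.65  2.16]
turn [0. 0. 0.] then shift [0.01 3.68 1.48]
t 0.1 [ 0.1517 -0.5799  0.2445] yaw 14.66 z [-0.     0.002 -1.   ] F [0.6 0.  0. ] open 0.0855 q [-1.43  0.36  1.51  0.    1.27 -0.12]
turn [ 0.363 -0.303 -1.361] then shift [-0.01  0.   -0.02]
turn [0. 0. 0.] then shift [26.3  12.24 -6.37]
turn [0. 0. 0.] then shift [1.48 5.23 1.4 ]
turn [0. 0. 0.] then shift [0.01 2.45 2.06]
```

Emit:
servo_tool --steps '[[[0,0,0,0,0,-0.115,1],[0,0,0,0,0,-0.115,1],[0,0,0,0,0,-0.115,1],[0,0,0,0,0,-0.115,1],[0,0,0,0,0,-0.115,1],[0,0,0,0,0,-0.115,1],[0,0,0,0,0,-0.115,1],[0,0,0,0,0,-0.115,0.8]]]' --force 40

```text
time_s: 0.77
tcp_pos: [0.1517, -0.5801, 0.2448]
tool_rot: [-2.608, -1.749, -0.001]
wrist_force: [-0.3, 0.4, 0.1]
opening: 0.0755
gripper_force: 0.0
```

Emit:
servo_tool --steps '[[[0,0,0,0,0,-0.115,0.6],[0,0,0,0,0,-0.115,0.6],[0,0,0,0,0,-0.115,0.6],[0,0,0,0,0,-0.12,0.6],[1,0.55,0,0,0,0,0.6],[1,0.55,0,0,0,0,0.6],[1,0.55,0,0,0,0,0.6],[1,0.55,0,0,0,0,0.6]]]'

```text
time_s: 1.43
tcp_pos: [0.1998, -0.4754, 0.2447]
tool_rot: [-2.142, -2.296, -0.001]
wrist_force: [0.6, -0.5, -0.3]
opening: 0.051
gripper_force: 0.0
```

Emit:
servo_tool --steps '[[[1,0.55,0,0,0,0,0.6],[1,0.55,0,0,0,0,0.6],[1,0.55,0,0,0,0,0.6],[1,0.55,0,0,0,0,0.6],[1,0.55,0,0,0,0,0.6],[1,0.55,0,0,0,0,0.6],[1,0.55,0,0,0,0,0.6],[1,0.55,0,0,0,0,0.6]]]'

```text
time_s: 2.1
tcp_pos: [0.2955, -0.2681, 0.2451]
tool_rot: [-2.142, -2.297, -0.0]
wrist_force: [1.0, -0.5, 0.9]
opening: 0.0514
gripper_force: 0.0
```

Emit:
servo_tool --steps '[[[1,0.55,0,0,0,0,0.6],[1,0.55,0,0,0,0,0.6],[1,0.55,0,0,0,0,0.6],[1,0.55,0,0,0,0,0.6],[1,0.55,0,0,0,0,0.6],[1,0.55,0,0,0,0,0.6],[1,0.55,0,0,0,0,0.6],[1,0.55,0,0,0,0,0.6]]]'

```text
time_s: 2.77
tcp_pos: [0.3912, -0.0609, 0.2452]
tool_rot: [-2.142, -2.298, 0.0]
wrist_force: [0.3, -0.5, -0.9]
opening: 0.0508
gripper_force: 0.0
```

Emit:
servo_tool --steps '[[[1,0.5,0,0,0,0,0.6],[1,0.5,0,0,0,0,0.6],[1,0.5,0,0,0,0,0.6],[1,0.5,0,0,0,0,0.6],[0.9,0.5,0,0,0,0,0.6],[0.9,0.5,0,0,0,0,0.6],[0.9,0.5,0,0,0,0,0.6],[0.9,0.5,0,0,0,0,0.6]]]'

```text
time_s: 3.43
tcp_pos: [0.4776, 0.1354, 0.245]
tool_rot: [-2.142, -2.298, 0.001]
wrist_force: [0.7, 1.1, -0.2]
opening: 0.0515
gripper_force: 0.0
```

Emit:
servo_tool --steps '[[[0,0,0,-0.109,0,0,0.6],[0,0,0,-0.109,0,0,0.6],[0,0,0,-0.109,0,0,0.6],[0,0,0,-0.109,0,0,0.6],[0,0,0,0,0,0,0.6],[0,0,0,0,0,0,0.6],[0,0,0,0,0,0,0.6],[0,0,0,0,0,0,0.6]]]'

```text
time_s: 4.1
tcp_pos: [0.4802, 0.1343, 0.2468]
tool_rot: [1.916, 2.053, 0.456]
wrist_force: [0.8, 1.3, 0.2]
opening: 0.051
gripper_force: 0.0
```

```bash
python3 - <<'E'
from h import *
r=rot(94,-25); d=r.as_matrix()[:,2]; t=np.array((.5847,.1466,.1005))
plan([(t-.06*d,r),(t,r)])
snap('wrist','w1.png')
E
```

```text
t 4.1 [0.4802 0.1343 0.2468] yaw 93.98 z [ 0.422  0.03  -0.906] F [0.8 1.3 0.2] open 0.051 q [ 0.16  0.03  2.04 -0.07  0.64  0.14]
turn [ 0.001 -0.    -0.   ] then shift [0.2  1.34 4.68]
turn [0. 0. 0.] then shift [0.  0.  2.4]
```

View pics/w1.png

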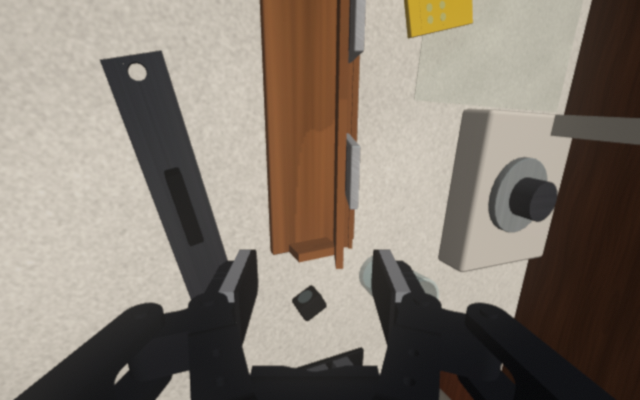

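The wrist view looks straight down the plaques' length. Plaque0's top edge is at (352,170), the jaws are centred near column 315, and the keeper is on the left.

Emit:
servo_tool --steps '[[[0.05,0.34,0.5,0,0,0,0.6],[0.05,0.34,0.8,0,0,0,0.6],[0.05,0.33,0.8,0,0,0,0.6],[0.05,0.33,0.8,0,0,0,0.6],[0,0,0.8,0,0,0,0.6],[0,0,0.7,0,0,0,0.6],[0,0,0.3,0,0,0,0.6],[0,0,0,0,0,0,0.6]]]'

```text
time_s: 4.82
tcp_pos: [0.558, 0.1444, 0.1513]
tool_rot: [1.918, 2.056, 0.452]
wrist_force: [-0.6, 0.5, 0.9]
opening: 0.0511
gripper_force: 0.0
```

```bash
python3 - <<'E'
from h import *
r=rot(94,-25); d=r.as_matrix()[:,2]; t=np.array((.5847,.1466,.1005))
plan([(t,r)])
s=snap('wrist','w2.png'); W=cloud(s); p,rr=cur()
L=rr.inv().apply(W.reshape(-1,3)-p).reshape(W.shape)
# points near plaque top in the tool frame
m=(abs(L[...,0])<.04)&(abs(L[...,1])<.02)&(L[...,2]>.02)&(L[...,2]<.1)
Q=L[m]; print(len(Q), np.percentile(Q,[2,50,98],axis=0).round(4) if len(Q) else '')
m2=m&(L[...,2]<.046); Q=L[m2]; print('top',len(Q),np.percentile(Q,[2,50,98],axis=0).round(4) if len(Q) else '')
E
```

```text
t 4.82 [0.558  0.1444 0.1513] yaw 93.97 z [ 0.419  0.029 -0.908] F [-0.6  0.5  0.9] open 0.0511 q [ 0.16  0.3   2.01 -0.09  0.4   0.16]
turn [-0.003  0.    -0.   ] then shift [0.01 0.11 2.29]
3141 [[-0.0359 -0.007   0.0401]
 [ 0.0074  0.0013  0.0596]
 [ 0.0369  0.0081  0.0875]]
top 1481 [[-0.0234  0.0008  0.0398]
 [ 0.0048  0.0044  0.0412]
 [ 0.0303  0.0083  0.043 ]]
```

Emit:
servo_tool --steps '[[[0.14,0.18,0,0,0,0,0.6],[0,0,0.4,0,0,0,0.6],[0,0,0.5,0,0,0,0.6],[0,0,0.5,0,0,0,0.6],[0,0,0.5,0,0,0,0.6],[0,0,0.35,0,0,0,0.6],[0,0,0.1,0,0,0,0.6],[0,0,0,0,0,0,0.2]]]'

```text
time_s: 5.53
tcp_pos: [0.5858, 0.1503, 0.1013]
tool_rot: [1.916, 2.055, 0.455]
wrist_force: [0.2, 0.1, -0.2]
opening: 0.0403
gripper_force: 0.0
```

Emit:
servo_tool --steps '[[[0,0,0,0,0,0,0],[0,0,0,0,0,0,0],[0,0,0,0,0,0,0],[0,0,0,0,0,0,0],[0,0,0,0,0,0,0],[0,0,0,0,0,0,0],[0,0,-0.1,0,0,0,0],[0,0,-0.2,0,0,0,0]]]'

```text
time_s: 6.2
tcp_pos: [0.5823, 0.1499, 0.1083]
tool_rot: [1.916, 2.055, 0.455]
wrist_force: [0.4, -0.2, -1.2]
opening: 0.0075
gripper_force: 39.9
```

Emit:
servo_tool --steps '[[[0,0,-0.5,0,0,0,0],[0,0,-0.8,0,0,0,0],[0,0,-0.8,0,0,0,0],[0,0,-0.8,0,0,0,0],[0,0,-0.8,0,0,0,0],[0,0,-0.8,0,0,0,0],[0,0,-0.3,0,0,0,0],[0,0,0,0,0,0,0]]]'

```text
time_s: 6.87
tcp_pos: [0.5323, 0.1466, 0.2193]
tool_rot: [1.914, 2.053, 0.459]
wrist_force: [-0.1, -0.1, -1.9]
opening: 0.0074
gripper_force: 40.1
```

```bash
python3 - <<'E'
from h import *
c=np.array((.557,-.1815)); e=np.array((np.cos(np.radians(2.15)),np.sin(np.radians(2.15))))
print('slots',[(c+e*x).round(4).tolist() for x in(-.04,0,.04)])
r=rot(92.15)
p,_=cur(); s1=c-e*.04
plan([(p,r),((p[0],p[1],.26),r),((*s1,.26),r)])
snap('wrist','w3.png')
E
```

```text
slots [[0.517, -0.183], [0.557, -0.1815], [0.597, -0.18]]
t 6.87 [0.5323 0.1466 0.2193] yaw 94.02 z [ 0.424  0.03  -0.905] F [-0.1 -0.1 -1.9] open 0.0074 q [ 0.17  0.15  1.99 -0.08  0.57  0.16]
turn [ 0.439 -0.008  0.032] then shift [0. 0. 0.]
turn [0. 0. 0.] then shift [ 0.    0.   -1.63]
turn [0. 0. 0.] then shift [-13.15  -1.1   -0.  ]
```

View pics/w3.png

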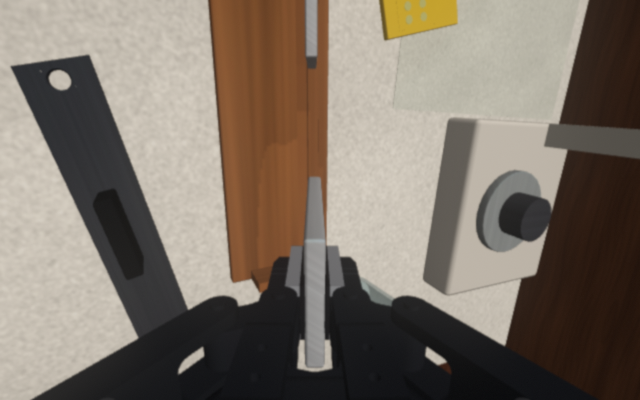

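Plaque0 is held squarely in the jaws, edge-on along column 315. I'll carry it upright past the rack so the wrist camera can measure the rack once.

Emit:
servo_tool --steps '[[[0,0,0,0.11,0,0.008,0],[0,0,0,0.11,0,0.008,0],[0,0,0,0.11,0,0.008,0],[0,0,0,0.11,0,0.008,0],[0,0,-0.8,0,0,0,0],[0,0,-0.8,0,0,0,0],[-0.8,0,0,0,0,0,0],[-1,0,0,0,0,0,0]]]'

```text
time_s: 7.58
tcp_pos: [0.5353, 0.1019, 0.2562]
tool_rot: [-2.17, -2.261, -0.004]
wrist_force: [0.5, 0.1, -1.8]
opening: 0.0074
gripper_force: 40.2
```

Emit:
servo_tool --steps '[[[-1,-0.1,0,0,0,0,0],[-1,-0.1,0,0,0,0,0],[-1,-0.1,0,0,0,0,0],[-1,-0.1,0,0,0,0,0],[-1,-0.1,0,0,0,0,0],[-1,-0.1,0,0,0,0,0],[-1,-0.1,0,0,0,0,0],[-1,-0.1,0,0,0,0,0]]]'

```text
time_s: 8.25
tcp_pos: [0.5215, -0.1009, 0.2538]
tool_rot: [-2.171, -2.257, -0.001]
wrist_force: [0.2, 0.0, -0.7]
opening: 0.0073
gripper_force: 40.1
```

Emit:
servo_tool --steps '[[[-1,-0.1,0,0,0,0,0],[-1,-0.1,0,0,0,0,0],[-1,0,0,0,0,0,0],[-1,0,0,0,0,0,0],[-1,0,0,0,0,0,0],[-1,0,0,0,0,0,0],[-0.5,0,0,0,0,0,0],[0,0,0,0,0,0,0]]]'

```text
time_s: 8.92
tcp_pos: [0.5232, -0.2649, 0.2528]
tool_rot: [-2.175, -2.255, -0.001]
wrist_force: [-0.6, -0.7, -0.4]
opening: 0.0074
gripper_force: 40.1
```

```bash
python3 - <<'E'
from h import *
s=snap('wrist','w4.png'); W=cloud(s).reshape(-1,3); np.save('w4.npy',W)
Q=W[(W[:,2]>.0505)&(W[:,2]<.056)&(W[:,0]>.4)&(W[:,0]<.72)&(abs(W[:,1]+.18)<.08)]
(c,z,a)=cv2.minAreaRect((Q[:,:2]*1000).astype(np.float32)); print(len(Q),c,z,a)
a=np.radians(a if abs(a)<45 else a-90); e=np.array((np.cos(a),np.sin(a)))
x=Q[:,:2]@e; h,b=np.histogram(x,np.arange(x.min(),x.max(),.002)); print(b[0].round(4),h.tolist()); print('perp mid',np.percentile(Q[:,:2]@[-e[1],e[0]],[2,98]))
for lo in (.38,.62):
    S=W[(W[:,2]>.124)&(W[:,2]<.134)&(W[:,0]>lo)&(W[:,0]<lo+.12)&(abs(W[:,1]+.18)<.04)]
    if len(S): print('stud',len(S),S.mean(0).round(4),cv2.minEnclosingCircle((S[:,:2]*1000).astype(np.float32)))
plan([((.517,-.183,.26),rot(92.15))])
E
```

```text
10805 (555.6515502929688, -179.52481079101562) (244.49266052246094, 70.21411895751953) 2.323270082473755
0.4257 [2, 7, 10, 11, 0, 0, 1, 51, 141, 182, 173, 185, 176, 183, 182, 193, 65, 2, 0, 0, 0, 0, 0, 0, 4, 70, 160, 184, 180, 182, 182, 173, 185, 176, 182, 182, 43, 0, 0, 0, 0, 0, 0, 0, 1, 63, 159, 217, 184, 162, 175, 181, 177, 174, 186, 162, 45, 0, 0, 0, 0, 0, 0, 0, 6, 86, 193, 176, 183, 187, 176, 169, 185, 175, 182, 136, 49, 0, 0, 0, 0, 0, 0, 0, 4, 102, 212, 178, 177, 180, 183, 175, 184, 175, 175, 123, 38, 0, 0, 0, 0, 0, 0, 0, 9, 124, 229, 193, 178, 177, 185, 180, 169, 112, 34, 0, 0, 0, 28, 12, 8, 3]
perp mid [-0.23535697 -0.16827105]
stud 265 [ 0.4322 -0.1848  0.1284] ((431.377685546875, -184.79873657226562), 6.4091477394104)
stud 294 [ 0.6775 -0.1747  0.1285] ((678.32958984375, -174.81027221679688), 6.196772575378418)
t 8.97 [ 0.5229 -0.2629  0.2529] yaw 92.11 z [-0.006  0.008 -1.   ] F [ 0.1  0.  -1.1] open 0.0074 q [-0.59  0.34  1.53  0.    1.29 -0.62]
turn [-0.006 -0.008 -0.001] then shift [ 3.2  -0.12 -0.28]
```

View pics/w4.png

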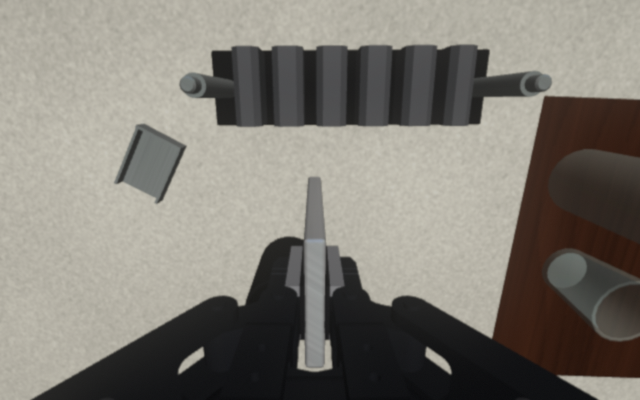

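The wrist view shows the rack square on. The five slots lie between the ribs along row 85 (slot1 near column 303), and the studs are at (190,85) and (540,82). Centre is about (.5558,-.180), yaw 2.3°. Inserting into slot1 (x = -40).

Emit:
servo_tool --steps '[[[0.6,-0.04,0,0,0,0,0],[0.9,-0.04,0,0,0,0,0],[0.9,-0.04,0,0,0,0,0],[0.7,-0.04,0,0,0,-0.004,0],[0.15,0,0.3,0,0,0,0],[0,0,0.7,0,0,0,0],[0,0,0.7,0,0,0,0],[0,0,0.7,0,0,0,0]]]'

```text
time_s: 9.63
tcp_pos: [0.5154, -0.1789, 0.1942]
tool_rot: [-2.166, -2.265, -0.003]
wrist_force: [0.4, 1.2, -1.8]
opening: 0.0071
gripper_force: 40.2
```

Emit:
servo_tool --steps '[[[0,0,0.7,0,0,0,0],[0,0,0.6,0,0,0,0],[0,0,0.3,0,0,0,0],[0,0,0.2,0,0,0,0],[0,0,0.2,0,0,0,0],[0,0,0.2,0,0,0,0],[0,0,0.1,0,0,0,0],[0,0,0,0,0,0,0]]]'

```text
time_s: 10.3
tcp_pos: [0.5153, -0.1801, 0.1374]
tool_rot: [-2.168, -2.263, -0.003]
wrist_force: [-0.7, -0.7, -1.3]
opening: 0.0076
gripper_force: 40.1
```

```bash
python3 - <<'E'
from h import *
plan([((.5158,-.1818,.091),rot(92.3))])
E
```

```text
t 10.3 [ 0.5153 -0.1801  0.1374] yaw 92.46 z [-0.004  0.007 -1.   ] F [-0.7 -0.7 -1.3] open 0.0076 q [-0.47  0.41  1.74  0.    1.   -0.51]
turn [-0.004 -0.007  0.003] then shift [-0.07  0.02  1.86]
```

Emit:
servo_tool --steps '[[[0,0,0.15,0,-0.004,0,0],[0,0,0.15,0,0,0,0],[0,0,0.15,0,0,0,0],[0,0,0.15,0,0,0,0],[0,0,0.1,0,0,0,0],[0,0,0.1,0,0,0,0],[0,0,0,0,0,0,0],[0,0,0,0,0,0,0]]]'

```text
time_s: 10.97
tcp_pos: [0.5151, -0.1801, 0.1174]
tool_rot: [-2.17, -2.265, 0.002]
wrist_force: [0.1, -0.2, -1.7]
opening: 0.0075
gripper_force: 40.1
```

Emit:
servo_tool --steps '[[[0,0,0.2,0,0,0,0],[0,0,0.2,0,0,0,0],[0,0,0.2,0,0,0,0],[0,0,0.1,0,0,0,0],[0,0,0.1,0,0,0,0],[0,0,0.06,0,0,0,0],[0,0,0,0,0,0,0],[0,0,0,0,0,0,0]]]'

```text
time_s: 11.63
tcp_pos: [0.5152, -0.1801, 0.096]
tool_rot: [-2.17, -2.265, 0.002]
wrist_force: [0.3, 0.9, -0.8]
opening: 0.0074
gripper_force: 40.1
```

Emit:
servo_tool --steps '[[[0,0,0.06,0,0,0,0],[0,0,0.05,0,0,0,0],[0,0,0.05,0,0,0,0],[0,0,0.04,0,0,0,0],[0,0,0.04,0,0,0,0],[0,0,0,0,0,0,0],[0,0,0,0,0,0,0],[0,0,0,0,0,0,0]]]'

```text
time_s: 12.3
tcp_pos: [0.5155, -0.18, 0.0918]
tool_rot: [-2.17, -2.266, 0.001]
wrist_force: [-2.7, 2.5, 16.1]
opening: 0.0074
gripper_force: 42.8
```

Emit:
servo_tool --steps '[[[0,0,0,0,0,0,0.25],[0,0,0,0,0,0,0.25],[0,0,0,0,0,0,0.25],[0,0,-0.2,0,0,0,0.25],[0,0,-0.5,0,0,0,0.25],[0,0,-0.8,0,0,0,0.25],[0,0,-1,0,0,0,0.25],[0,0,-1,0,0,0,0.25]]]'

```text
time_s: 12.97
tcp_pos: [0.5149, -0.18, 0.1781]
tool_rot: [-2.169, -2.264, 0.002]
wrist_force: [-0.6, -0.1, 0.1]
opening: 0.0213
gripper_force: 0.0
```

Emit:
servo_tool --steps '[[[0,0,-1,0,0,0,0.5],[0,0,-1,0,0,0,0.6],[0.5,0,0,0,0,0,0.6],[1,0,0,0,0,0,0.6],[1,0,0,0,0,0,0.6],[1,0,0,0,0,0,0.6],[1,0,0,0,0,0,0.6],[1,0,0,0,0,0,0.6]]]'

```text
time_s: 13.63
tcp_pos: [0.5091, -0.0416, 0.2276]
tool_rot: [-2.17, -2.264, 0.002]
wrist_force: [0.1, 0.2, -0.2]
opening: 0.0514
gripper_force: 0.0
```

```bash
python3 - <<'E'
from h import *
r=rot(94,-25); d=r.as_matrix()[:,2]; t=np.array((.5769,.278,.1013))
p,_=cur()
plan([(p,r),(t-.06*d,r),(t,r)])
s=snap('scene','s2.png'); im=s['image']
cv2.imwrite('pics/crop2.png',cv2.resize(im[140:280,200:450],None,fx=3.2,fy=3.2,interpolation=cv2.INTER_CUBIC))
W=cloud(s)[140:280,205:275].reshape(-1,3); Q=W[(W[:,2]>.07)&(W[:,2]<.12)&(W[:,0]>.48)&(W[:,0]<.55)]
print(len(Q),np.percentile(Q,[2,50,98],axis=0).round(4))
E
```

```text
t 13.63 [ 0.5091 -0.0416  0.2276] yaw 92.45 z [-0.005  0.003 -1.   ] F [ 0.1  0.2 -0.2] open 0.0514 q [-0.22  0.25  1.72  0.    1.18 -0.26]
turn [-0.441  0.003 -0.027] then shift [0. 0. 0.]
turn [0. 0. 0.] then shift [12.57  1.12  3.7 ]
turn [0. 0. 0.] then shift [-0.   0.   2.4]
232 [[ 0.5113 -0.2094  0.0711]
 [ 0.519  -0.1817  0.0944]
 [ 0.5223 -0.1558  0.1124]]
```

View pics/crop2.png

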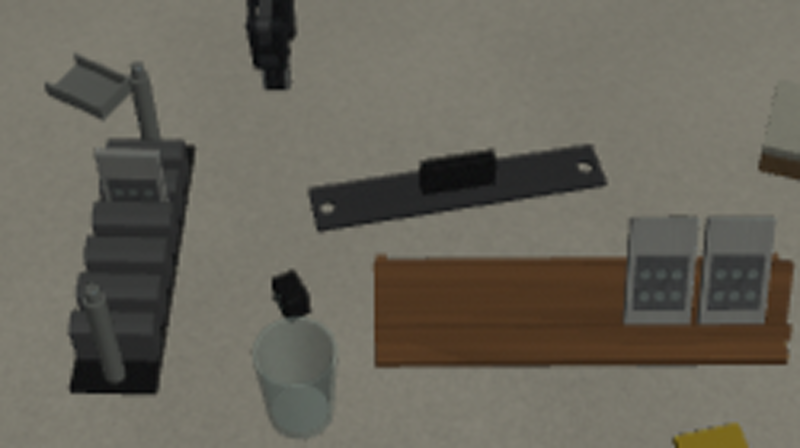

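Plaque0 stands in slot1 at crop (130,180), fully down and centred. Next is plaque1.

Emit:
servo_tool --steps '[[[0,0,0,-0.11,0,-0.007,0.6],[0,0,0,-0.11,0,-0.007,0.6],[0,0,0,-0.11,0,-0.007,0.6],[0,0,0,-0.11,0,-0.007,0.6],[0.6,0,0,0,0,0,0.6],[1,0.1,0,0,0,0,0.6],[1,0.1,0,0,0,0,0.6],[1,0.1,0,0,0,0,0.6]]]'

```text
time_s: 14.35
tcp_pos: [0.5095, 0.0477, 0.2306]
tool_rot: [1.915, 2.053, 0.451]
wrist_force: [0.6, -0.7, 0.3]
opening: 0.0514
gripper_force: 0.0
```

Emit:
servo_tool --steps '[[[1,0.1,0,0,0,0,0.6],[1,0.1,0,0,0,0,0.6],[1,0.1,0,0,0,0,0.6],[1,0.1,0.3,0,0,0,0.6],[1,0.1,0.5,0,0,0,0.6],[1,0.1,0.5,0,0,0,0.6],[1,0.1,0.5,0,0,0,0.6],[1,0.12,0.5,0,0,0,0.6]]]'

```text
time_s: 15.02
tcp_pos: [0.5385, 0.251, 0.1859]
tool_rot: [1.913, 2.055, 0.451]
wrist_force: [0.7, -0.9, -0.1]
opening: 0.0513
gripper_force: 0.0
```

Emit:
servo_tool --steps '[[[0.8,0,0.4,0,0,0,0.6],[0.2,0,0.4,0,0,0,0.6],[0,0,0.4,0,0,0,0.6],[0,0,0.2,0,0,0,0.6],[0,0,0,0,0,0,0.6],[0,0,0,0,0,0,0.6],[0,0,0,0,0,0,0.6],[0,0,0,0,0,0,0.6]]]'

```text
time_s: 15.68
tcp_pos: [0.5522, 0.2748, 0.1557]
tool_rot: [1.914, 2.053, 0.453]
wrist_force: [-0.6, -0.1, -0.1]
opening: 0.051
gripper_force: 0.0
```

```bash
cat >> h.py <<'E'
def topcheck():
    W=cloud(snap('wrist')); p,rr=cur()
    L=rr.inv().apply(W.reshape(-1,3)-p)
    m=(abs(L[:,0])<.045)&(abs(L[:,1])<.02)&(L[:,2]>.02)&(L[:,2]<.055)
    Q=L[m]; print('top in tool',len(Q),np.percentile(Q,[2,50,98],axis=0).round(4).tolist() if len(Q) else '')
E
python3 - <<'E'
from h import *
plan([((.5769,.278,.1013),rot(94,-25))]); topcheck()
E
```

```text
t 15.68 [0.5522 0.2748 0.1557] yaw 93.96 z [ 0.422  0.027 -0.906] F [-0.6 -0.1 -0.1] open 0.051 q [ 0.44  0.35  1.9  -0.33  0.5   0.63]
turn [0.    0.003 0.001] then shift [ 0.06 -0.02  2.39]
top in tool 1754 [[-0.0252, -0.0044, 0.0414], [0.0095, -0.0006, 0.0427], [0.0439, 0.0031, 0.0499]]
```

Emit:
servo_tool --steps '[[[0.1,-0.02,0,0,0,0,0.6],[0,0,0.4,0,0,0,0.6],[0,0,0.5,0,0,0,0.6],[0,0,0.5,0,0,0,0.6],[0,0,0.5,0,0,0,0.6],[0,0,0.4,0,0,0,0.6],[0,0,0.1,0,0,0,0.6],[0,0,0,0,0,0,0.2]]]'

```text
time_s: 16.4
tcp_pos: [0.5764, 0.2791, 0.0985]
tool_rot: [1.915, 2.055, 0.449]
wrist_force: [-0.5, 0.0, 0.3]
opening: 0.0402
gripper_force: 0.0
```

Emit:
servo_tool --steps '[[[0,0,0,0,0,0,0],[0,0,0,0,0,0,0],[0,0,0,0,0,0,0],[0,0,0,0,0,0,0],[0,0,0,0,0,0,0],[0,0,0,0,0,0,0],[0,0,-0.1,0,0,0,0],[0,0,-0.2,0,0,0,0]]]'

```text
time_s: 17.07
tcp_pos: [0.5735, 0.2793, 0.1071]
tool_rot: [1.914, 2.054, 0.452]
wrist_force: [0.3, 1.3, -0.9]
opening: 0.0076
gripper_force: 40.5
```

Emit:
servo_tool --steps '[[[0,0,-0.5,0,0,0,0],[0,0,-0.8,0,0,0,0],[0,0,-0.8,0,0,0,0],[0,0,-0.8,0,0,0,0],[0,0,-0.8,0,0,0,0],[0,0,-0.8,0,0,0,0],[0,0,-0.3,0,0,0,0],[0,0,0,0,0,0,0]]]'

```text
time_s: 17.73
tcp_pos: [0.5229, 0.2767, 0.2186]
tool_rot: [1.912, 2.053, 0.457]
wrist_force: [0.5, 0.3, -0.7]
opening: 0.0076
gripper_force: 40.6
```

Emit:
servo_tool --steps '[[[0,0,0,0.11,0,0.007,0],[0,0,0,0.11,0,0.007,0],[0,0,0,0.11,0,0.007,0],[0,0,0,0.11,0,0.007,0],[0,0,-0.8,0,0,0,0],[0,0,-0.8,0,0,0,0],[-0.8,0,0,0,0,0,0],[-1,0,0,0,0,0,0]]]'

```text
time_s: 18.4
tcp_pos: [0.5264, 0.2319, 0.2558]
tool_rot: [-2.168, -2.267, -0.001]
wrist_force: [0.4, -0.5, -1.7]
opening: 0.007
gripper_force: 40.7
```

```bash
python3 - <<'E'
from h import *
plan([((.5555,-.1802,.255),rot(92.3))])
E
```

```text
t 18.4 [0.5264 0.2319 0.2558] yaw 92.57 z [-0.003  0.004 -1.   ] F [ 0.4 -0.5 -1.7] open 0.007 q [0.29 0.31 1.55 0.   1.28 0.25]
turn [-0.002 -0.004  0.005] then shift [-16.52   0.5    0.03]
```

Emit:
servo_tool --steps '[[[-1,0.03,0,0,0,0.005,0],[-1,0.03,0,0,0,0,0],[-1,0.03,0,0,0,0,0],[-1,0.03,0,0,0,0,0],[-1,0.03,0,0,0,0,0],[-1,0.03,0,0,0,0,0],[-1,0.03,0,0,0,0,0],[-1,0.03,0,0,0,0,0]]]'

```text
time_s: 19.07
tcp_pos: [0.5385, 0.03, 0.254]
tool_rot: [-2.175, -2.259, 0.003]
wrist_force: [0.7, 0.1, -2.6]
opening: 0.0074
gripper_force: 40.6
```

Emit:
servo_tool --steps '[[[-1,0.03,0,0,0,0,0],[-1,0.03,0,0,0,0,0],[-1,0.03,0,0,0,0,0],[-1,0.03,0,0,0,0,0],[-1,0.03,0,0,0,0,0],[-1,0.03,0,0,0,0,0],[-1,0.03,0,0,0,0,0],[-0.8,0.03,0,0,0,0,0]]]'

```text
time_s: 19.73
tcp_pos: [0.552, -0.1653, 0.2533]
tool_rot: [-2.176, -2.258, 0.003]
wrist_force: [-0.1, -0.4, -1.5]
opening: 0.0075
gripper_force: 40.6
```

Emit:
servo_tool --steps '[[[-0.4,0,0.2,0,0,0,0],[0,0,0.5,0,0,0,0],[0,0,0.6,0,0,0,0],[0,0,0.6,0,0,0,0],[0,0,0.6,0,0,0,0],[0,0,0.5,0,0,0,0],[0,0,0.2,0,0,0,0],[0,0,0,0,0,0,0]]]'

```text
time_s: 20.4
tcp_pos: [0.5509, -0.172, 0.1724]
tool_rot: [-2.172, -2.257, 0.004]
wrist_force: [0.2, 0.8, -1.0]
opening: 0.007
gripper_force: 40.6
```

```bash
python3 - <<'E'
from h import *
plan([((.5555,-.1802,.14),rot(92.3))])
E
```

```text
t 20.4 [ 0.5509 -0.172   0.1724] yaw 92.19 z [-0.008  0.005 -1.   ] F [ 0.2  0.8 -1. ] open 0.007 q [-0.42  0.41  1.64  0.    1.11 -0.46]
turn [-0.008 -0.005 -0.002] then shift [-0.33  0.17  1.29]
```

Emit:
servo_tool --steps '[[[-0.3,0.17,0.2,-0.005,-0.003,0,0],[0,0,0.5,0,0,0,0],[0,0,0.5,0,0,0,0],[0,0,0.2,0,0,0,0],[0,0,0.2,0,0,0,0],[0,0,0.2,0,0,0,0],[0,0,0.2,0,0,0,0],[0,0,0,0,0,0,0]]]'

```text
time_s: 21.07
tcp_pos: [0.5565, -0.1803, 0.1245]
tool_rot: [2.179, 2.263, 0.0]
wrist_force: [-1.1, 0.7, -0.8]
opening: 0.0074
gripper_force: 40.8
```

Emit:
servo_tool --steps '[[[0,0,0.2,0,0,0,0],[0,0,0.2,0,0,0,0],[0,0,0.2,0,0,0,0],[0,0,0.2,0,0,0,0],[0,0,0.1,0,0,0,0],[0,0,0.1,0,0,0,0],[0,0,0,0,0,0,0],[0,0,0,0,0,0,0]]]'

```text
time_s: 21.73
tcp_pos: [0.5566, -0.1802, 0.0992]
tool_rot: [2.179, 2.263, 0.001]
wrist_force: [-1.1, 0.7, -1.3]
opening: 0.0076
gripper_force: 40.6
```

Emit:
servo_tool --steps '[[[0,0,0.1,0,0,0,0],[0,0,0.08,0,0,0,0],[0,0,0.06,0,0,0,0],[0,0,0.05,0,0,0,0],[0,0,0.04,0,0,0,0],[0,0,0.03,0,0,0,0],[0,0,0,0,0,0,0],[0,0,0,0,0,0,0]]]'

```text
time_s: 22.4
tcp_pos: [0.5567, -0.1802, 0.0905]
tool_rot: [2.178, 2.263, 0.001]
wrist_force: [-3.0, -0.3, -0.7]
opening: 0.0071
gripper_force: 41.0
```

Emit:
servo_tool --steps '[[[0,0,0.04,0,0,0,0],[0,0,0.04,0,0,0,0],[0,0,0.03,0,0,0,0],[0,0,0.03,0,0,0,0],[0,0,0,0,0,0,0],[0,0,0,0,0,0,0],[0,0,0,0,0,0,0],[0,0,0,0,0,0,0]]]'

```text
time_s: 23.07
tcp_pos: [0.5568, -0.1802, 0.0903]
tool_rot: [2.177, 2.262, 0.001]
wrist_force: [-10.2, 3.9, 29.4]
opening: 0.0076
gripper_force: 45.4
```

Emit:
servo_tool --steps '[[[0,0,-0.05,0,0,0,0.25],[0,0,0,0,0,0,0.25],[0,0,0,0,0,0,0.25],[0,0,-0.2,0,0,0,0.25],[0,0,-0.5,0,0,0,0.25],[0,0,-0.8,0,0,0,0.25],[0,0,-1,0,0,0,0.25],[0,0,-1,0,0,0,0.25]]]'

```text
time_s: 23.73
tcp_pos: [0.5565, -0.1801, 0.1762]
tool_rot: [-2.178, -2.263, -0.0]
wrist_force: [-0.2, 0.2, -0.4]
opening: 0.0212
gripper_force: 0.0
```

Emit:
servo_tool --steps '[[[0,0,-1,0,0,0,0.5],[0,0,-1,0,0,0,0.6],[0.5,0,0,0,0,0,0.6],[1,-0.2,0,0,0,0,0.6],[1,-0.2,0,0,0,0,0.6],[1,-0.2,0,0,0,0,0.6],[1,-0.2,0,0,0,0,0.6],[1,-0.2,0,0,0,0,0.6]]]'

```text
time_s: 24.4
tcp_pos: [0.5259, -0.0424, 0.2253]
tool_rot: [2.179, 2.263, 0.001]
wrist_force: [-0.3, 0.7, -0.5]
opening: 0.0513
gripper_force: 0.0
```

Emit:
servo_tool --steps '[[[1,-0.2,0,0,0,0,0.6],[1,-0.2,0,0,0,0,0.6],[1,-0.2,0,0,0,0,0.6],[1,-0.2,0,0,0,0,0.6],[1,0,0,0,0,0,0.6],[1,0,0,0,0,0,0.6],[1,0,0,0,0,0,0.6],[1,0,0,0,0,0,0.6]]]'

```text
time_s: 25.07
tcp_pos: [0.4984, 0.1568, 0.2253]
tool_rot: [2.179, 2.263, 0.001]
wrist_force: [1.0, 0.5, 0.3]
opening: 0.0515
gripper_force: 0.0
```

Emit:
servo_tool --steps '[[[1,0,0,0,0,0,0.6],[1,0,0,0,0,0,0.6],[0.5,0,0,0,0,0,0.6],[0,0,0,-0.11,0,-0.007,0.6],[0,0,0,-0.11,0,-0.007,0.6],[0,0,0,-0.11,0,-0.007,0.6],[0,0,0,-0.11,0,-0.007,0.6],[0,0,0,0,0,0,0.6]]]'

```text
time_s: 25.73
tcp_pos: [0.4897, 0.2159, 0.2221]
tool_rot: [1.913, 2.05, 0.445]
wrist_force: [-2.1, -1.2, -0.3]
opening: 0.0511
gripper_force: 0.0
```

```bash
python3 - <<'E'
from h import *
r=rot(94,-25); d=r.as_matrix()[:,2]; t=np.array((.5725,.3418,.1013))
plan([(t-.06*d,r)])
E
```

```text
t 25.73 [0.4897 0.2159 0.2221] yaw 93.86 z [ 0.422  0.02  -0.906] F [-2.1 -1.2 -0.3] open 0.0511 q [ 0.38  0.14  1.99 -0.24  0.61  0.48]
turn [-0.     0.009  0.001] then shift [4.79 1.27 3.52]
```

Emit:
servo_tool --steps '[[[0.6,0.25,0.3,0,0.009,0,0.6],[0.8,0.25,0.5,0,0,0,0.6],[0.8,0.25,0.5,0,0,0,0.6],[0.8,0.25,0.5,0,0,0,0.6],[0.8,0.27,0.5,0,0,0,0.6],[0.8,0,0.5,0,0,0,0.6],[0.2,0,0.5,0,0,0,0.6],[0,0,0.2,0,0,0,0.6]]]'

```text
time_s: 26.4
tcp_pos: [0.5553, 0.3429, 0.1585]
tool_rot: [1.915, 2.053, 0.457]
wrist_force: [-0.1, 0.0, -0.2]
opening: 0.0508
gripper_force: 0.0
```

Emit:
servo_tool --steps '[[[0,0,0,0,0,0,0.6],[0,0,0,0,0,0,0.6],[0,0,0,0,0,0,0.6],[0,0,0,0,0,0,0.6],[0,0,0,0,0,0,0.6],[0,0,0,0,0,0,0.6],[0,0,0,0,0,0,0.6],[0,0,0,0,0,0,0.6]]]'

```text
time_s: 27.07
tcp_pos: [0.5541, 0.342, 0.1606]
tool_rot: [1.915, 2.051, 0.462]
wrist_force: [0.2, 0.8, -0.1]
opening: 0.0514
gripper_force: 0.0
```

```bash
python3 - <<'E'
from h import *
plan([((.5725,.3418,.1013),rot(94,-25))]); topcheck()
E
```

```text
t 27.07 [0.5541 0.342  0.1606] yaw 93.95 z [ 0.426  0.031 -0.904] F [ 0.2  0.8 -0.1] open 0.0514 q [ 0.56  0.39  1.81 -0.37  0.57  0.77]
turn [ 0.005 -0.002 -0.002] then shift [-0.06 -0.34  2.46]
top in tool 1486 [[-0.03, -0.0126, 0.0429], [-0.0004, -0.0086, 0.0442], [0.024, -0.0048, 0.0524]]
```

Emit:
servo_tool --steps '[[[-0.12,-0.34,0,0.004,0,0,0.6],[0,0,0.4,0,0,0,0.6],[0,0,0.5,0,0,0,0.6],[0,0,0.5,0,0,0,0.6],[0,0,0.5,0,0,0,0.6],[0,0,0.4,0,0,0,0.6],[0,0,0.18,0,0,0,0.6],[0,0,0,0,0,0,0.2]]]'

```text
time_s: 27.78
tcp_pos: [0.5728, 0.3399, 0.0984]
tool_rot: [1.918, 2.054, 0.454]
wrist_force: [0.4, 0.4, -0.4]
opening: 0.0405
gripper_force: 0.0
```

Emit:
servo_tool --steps '[[[0,0,0,0,0,0,0],[0,0,0,0,0,0,0],[0,0,0,0,0,0,0],[0,0,0,0,0,0,0],[0,0,0,0,0,0,0],[0,0,0,0,0,0,0],[0,0,-0.1,0,0,0,0],[0,0,-0.2,0,0,0,0]]]'

```text
time_s: 28.45
tcp_pos: [0.5694, 0.34, 0.107]
tool_rot: [1.917, 2.054, 0.457]
wrist_force: [0.6, -0.4, -0.4]
opening: 0.0072
gripper_force: 41.7
```

Emit:
servo_tool --steps '[[[0,0,-0.5,0,0,0,0],[0,0,-0.8,0,0,0,0],[0,0,-0.8,0,0,0,0],[0,0,-0.8,0,0,0,0],[0,0,-0.8,0,0,0,0],[0,0,-0.8,0,0,0,0],[0,0,-0.3,0,0,0,0],[0,0,0,0,0,0,0]]]'

```text
time_s: 29.12
tcp_pos: [0.5191, 0.3373, 0.2188]
tool_rot: [1.916, 2.052, 0.464]
wrist_force: [1.3, -0.4, -0.9]
opening: 0.007
gripper_force: 41.8
```

Emit:
servo_tool --steps '[[[0,0,0,0.11,0,0.007,0],[0,0,0,0.11,0,0.007,0],[0,0,0,0.11,0,0.007,0],[0,0,0,0.11,0,0.007,0],[0,0,-0.8,0,0,0,0],[0,0,-0.8,0,0,0,0],[0,0,0,0,0,0,0],[0,0,0,0,0,0,0]]]'

```text
time_s: 29.78
tcp_pos: [0.52, 0.3362, 0.2558]
tool_rot: [-2.17, -2.262, -0.007]
wrist_force: [-0.4, -0.1, -1.0]
opening: 0.0075
gripper_force: 41.8
```

```bash
python3 - <<'E'
from h import *
plan([((.5955,-.1786,.255),rot(92.3))])
E
```

```text
t 29.78 [0.52   0.3362 0.2558] yaw 92.37 z [-0.002  0.008 -1.   ] F [-0.4 -0.1 -1. ] open 0.0075 q [0.46 0.38 1.46 0.01 1.31 0.41]
turn [-0.002 -0.008  0.001] then shift [-20.7    2.19   0.03]
```

Emit:
servo_tool --steps '[[[-0.7,0.1,0,0,-0.004,0,0],[-1,0.1,0,0,0,0,0],[-1,0.1,0,0,0,0,0],[-1,0.1,0,0,0,0,0],[-1,0.1,0,0,0,0,0],[-1,0.1,0,0,0,0,0],[-1,0.1,0,0,0,0,0],[-1,0.1,0,0,0,0,0]]]'

```text
time_s: 30.45
tcp_pos: [0.5459, 0.1435, 0.2532]
tool_rot: [-2.169, -2.263, 0.003]
wrist_force: [-0.3, -0.3, -0.6]
opening: 0.0074
gripper_force: 41.8
```

Emit:
servo_tool --steps '[[[-1,0.1,0,0,0,0,0],[-1,0.1,0,0,0,0,0],[-1,0.1,0,0,0,0,0],[-1,0.1,0,0,0,0,0],[-1,0.1,0,0,0,0,0],[-1,0.1,0,0,0,0,0],[-1,0.1,0,0,0,0,0],[-1,0.1,0,0,0,0,0]]]'

```text
time_s: 31.12
tcp_pos: [0.5743, -0.0551, 0.2523]
tool_rot: [-2.169, -2.262, 0.002]
wrist_force: [0.5, 0.3, -1.8]
opening: 0.0079
gripper_force: 41.8
```

Emit:
servo_tool --steps '[[[-1,0.1,0,0,0,0,0],[-1,0.1,0,0,0,0,0],[-1,0.1,0,0,0,0,0],[-1,0.1,0,0,0,0,0],[-0.8,0.1,0,0,0,0,0],[-0.2,0.1,0.2,0,0,0,0],[0,0,0.2,0,0,0,0],[0,0,0,0,0,0,0]]]'

```text
time_s: 31.78
tcp_pos: [0.5942, -0.1773, 0.241]
tool_rot: [-2.168, -2.26, 0.001]
wrist_force: [-0.1, 0.4, -1.6]
opening: 0.0073
gripper_force: 41.8
```

```bash
python3 - <<'E'
from h import *
plan([((.5955,-.1786,.135),rot(92.3))])
E
```

```text
t 31.78 [ 0.5942 -0.1773  0.241 ] yaw 92.37 z [-0.008  0.006 -1.   ] F [-0.1  0.4 -1.6] open 0.0073 q [-0.4   0.4   1.46  0.    1.29 -0.45]
turn [-0.007 -0.006  0.001] then shift [-0.05  0.05  4.24]
```

Emit:
servo_tool --steps '[[[-0.05,0.02,0.4,-0.005,-0.004,0,0],[0,0,0.7,0,0,0,0],[0,0,0.7,0,0,0,0],[0,0,0.7,0,0,0,0],[0,0,0.6,0,0,0,0],[0,0,0.5,0,0,0,0],[0,0,0.3,0,0,0,0],[0,0,0.2,0,0,0,0]]]'

```text
time_s: 32.45
tcp_pos: [0.5954, -0.1779, 0.1398]
tool_rot: [-2.172, -2.268, -0.001]
wrist_force: [-0.8, 0.4, -0.8]
opening: 0.0077
gripper_force: 41.7
```

Emit:
servo_tool --steps '[[[0,0,0.2,0,0,0,0],[0,0,0.2,0,0,0,0],[0,0,0.2,0,0,0,0],[0,0,0.2,0,0,0,0],[0,0,0.2,0,0,0,0],[0,0,0.2,0,0,0,0],[0,0,0.2,0,0,0,0],[0,0,0,0,0,0,0]]]'

```text
time_s: 33.12
tcp_pos: [0.5959, -0.1795, 0.1049]
tool_rot: [-2.174, -2.267, -0.001]
wrist_force: [-0.1, -0.0, -2.0]
opening: 0.0076
gripper_force: 41.7
```

Emit:
servo_tool --steps '[[[0,0,0.1,0,0,0,0],[0,0,0.1,0,0,0,0],[0,0,0.1,0,0,0,0],[0,0,0.1,0,0,0,0],[0,0,0.08,0,0,0,0],[0,0,0.05,0,0,0,0],[0,0,0.04,0,0,0,0],[0,0,0,0,0,0,0]]]'

```text
time_s: 33.78
tcp_pos: [0.5965, -0.1797, 0.0917]
tool_rot: [2.174, 2.267, 0.002]
wrist_force: [0.1, 1.2, -1.5]
opening: 0.0074
gripper_force: 41.7
```

Emit:
servo_tool --steps '[[[0,0,0.02,0,0,0,0],[0,0,0.02,0,0,0,0],[0,0,0.02,0,0,0,0],[0,0,0,0,0,0,0],[0,0,0,0,0,0,0],[0,0,0,0,0,0,0],[0,0,0,0,0,0,0],[0,0,0,0,0,0,0]]]'

```text
time_s: 34.45
tcp_pos: [0.5966, -0.1797, 0.0905]
tool_rot: [2.174, 2.266, 0.002]
wrist_force: [0.5, -0.6, -0.3]
opening: 0.0074
gripper_force: 41.7
```

Emit:
servo_tool --steps '[[[0,0,0.02,0,0,0,0],[0,0,0.02,0,0,0,0],[0,0,0.02,0,0,0,0],[0,0,0.02,0,0,0,0],[0,0,0,0,0,0,0],[0,0,0,0,0,0,0],[0,0,0,0,0,0,0],[0,0,0,0,0,0,0]]]'

```text
time_s: 35.12
tcp_pos: [0.5967, -0.1798, 0.0902]
tool_rot: [2.173, 2.266, 0.002]
wrist_force: [-3.7, 1.1, 13.0]
opening: 0.0077
gripper_force: 43.8
```

Emit:
servo_tool --steps '[[[0,0,-0.03,0,0,0,0.25],[0,0,0,0,0,0,0.25],[0,0,0,0,0,0,0.25],[0,0,-0.2,0,0,0,0.25],[0,0,-0.5,0,0,0,0.25],[0,0,-0.8,0,0,0,0.25],[0,0,-1,0,0,0,0.25],[0,0,-1,0,0,0,0.25]]]'

```text
time_s: 35.78
tcp_pos: [0.5961, -0.1796, 0.1781]
tool_rot: [2.174, 2.267, 0.001]
wrist_force: [1.0, 0.8, -0.5]
opening: 0.0212
gripper_force: 0.0
```

Emit:
servo_tool --steps '[[[0,0,-1,0,0,0,0.5],[0,0,-1,0,0,0,0.6],[0,0,-1,0,0,0,0.6],[0.5,-0.5,0,0,0,0,0.6],[1,-1,0,0,0,0,0.6],[1,-1,0,0,0,0,0.6],[1,-1,0,0,0,0,0.6],[0.5,-0.5,0,0,0,0,0.6]]]'

```text
time_s: 36.45
tcp_pos: [0.4885, -0.0815, 0.2521]
tool_rot: [-2.173, -2.267, -0.001]
wrist_force: [0.1, 0.5, -0.8]
opening: 0.0516
gripper_force: 0.0
```

```bash
cat > keep.py <<'E'
from h import *
import sys
def keeper(n,box=(.3,.7,-.05,.3)):
    s=snap(n); W=cloud(s)
    def rc(a,b,name):
        m=(W[...,2]>a)&(W[...,2]<b)&(W[...,0]>box[0])&(W[...,0]<box[1])&(W[...,1]>box[2])&(W[...,1]<box[3])
        m&=s['image'].max(-1)<90
        k,l,st,_=cv2.connectedComponentsWithStats(m.astype(np.uint8)); i=1+np.argmax(st[1:,4])
        Q=W[l==i]; c,z,an=cv2.minAreaRect((Q[:,:2]*1000).astype(np.float32))
        bx=cv2.boxPoints((c,z,an)); e=max((bx[1]-bx[0],bx[2]-bx[1]),key=np.linalg.norm)
        print(name,len(Q),np.round(c,1),np.round(z,1),'long axis yaw',np.degrees(np.arctan2(e[1],e[0])).round(2)%180,'zmed',np.median(Q[:,2]).round(4))
    rc(.003,.012,'plate'); rc(.036,.05,'rib')
    return s
if __name__=='__main__':
    s=keeper(sys.argv[1]); plan([])
    cv2.imwrite('pics/'+sys.argv[2],s['image'])
E
python3 keep.py scene s3.png; python3 -c "
import cv2;i=cv2.imread('pics/s3.png');cv2.imwrite('pics/crop3.png',cv2.resize(i[140:280,200:450],None,fx=3.2,fy=3.2,interpolation=2))"
```

```text
plate 1040 [478.4  92.4] [ 55.8 276.1] long axis yaw 105.43 zmed 0.0068
rib 472 [605.8 169.1] [ 16.8 259.8] long axis yaw 94.41 zmed 0.043
t 36.5 [ 0.4868 -0.0801  0.252 ] yaw 92.47 z [-0.002  0.002 -1.   ] F [-2.3  3.2  0.6] open 0.0512 q [-0.3   0.2   1.72  0.    1.22 -0.35]
```

View pics/crop3.png

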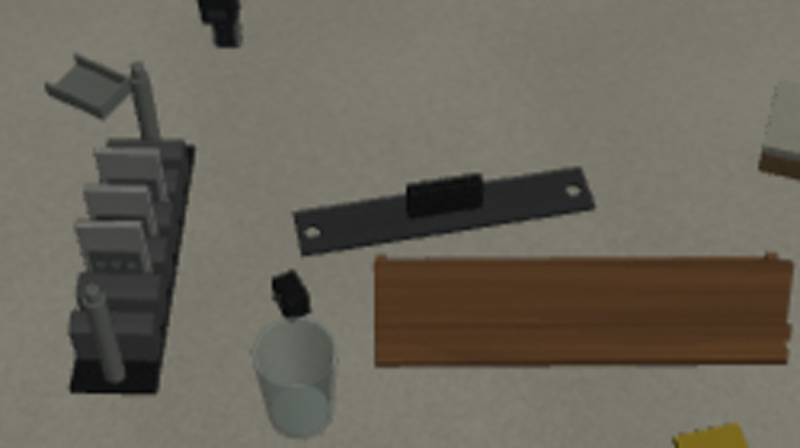

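All three plaques stand in slots 1 to 3, and the easel is empty. The keeper has been knocked to about (.478,.092), yaw 105°, with its rib at crop (445,195). I'll get a closer look with the wrist camera.

Emit:
servo_tool --steps '[[[0,0,0,0,0,-0.113,0.6],[0,0,0,0,0,-0.113,0.6],[0.7,0.4,0,0,0,0,0.6],[0.9,0.4,0,0,0,0,0.6],[0.9,0.4,0,0,0,0,0.6],[0.6,0.3,0,0,0,0,0.6],[0,0,0,0,0,0,0.6],[0,0,0,0,0,0,0.6]]]'

```text
time_s: 37.17
tcp_pos: [0.5084, 0.001, 0.2523]
tool_rot: [1.901, 2.498, 0.002]
wrist_force: [0.1, -0.6, -0.1]
opening: 0.0515
gripper_force: 0.0
```

```bash
python3 keep.py wrist w5.png; python3 - <<'E'
from h import *
s=snap('wrist'); W=cloud(s)
m=(W[...,2]>.030)&(W[...,2]<.05)&(abs(W[...,0]-.478)<.05)&(abs(W[...,1]-.092)<.06)
Q=W[m]; c,z,a=cv2.minAreaRect((Q[:,:2]*1000).astype(np.float32)); print('rib',len(Q),c,z,a,Q.mean(0))
plan([((.4784,.0924,.10),rot(105.4))])
E
```

```text
plate 7956 [487.4  59.8] [ 48.9 201.5] long axis yaw 105.27 zmed 0.0062
rib 1205 [477.7  94.7] [13.3 69.3] long axis yaw 105.52 zmed 0.0421
t 37.22 [5.082e-01 4.000e-04 2.521e-01] yaw 105.4 z [ 0.002 -0.001 -1.   ] F [ 0.5 -0.2 -0.7] open 0.0515 q [-0.13  0.22  1.7  -0.    1.22 -0.4 ]
rib 1246 (477.8889465332031, 95.21012878417969) (13.857112884521484, 69.37464904785156) 15.505229949951172 [0.47788613 0.09613405 0.0419634 ]
t 37.27 [ 0.5081 -0.      0.252 ] yaw 105.35 z [ 0.002 -0.001 -1.   ] F [ 0.3 -0.4  0.2] open 0.0513 q [-0.14  0.22  1.7  -0.    1.22 -0.4 ]
turn [ 0.002  0.001 -0.001] then shift [ 3.88 -0.16  6.08]
```

View pics/w5.png

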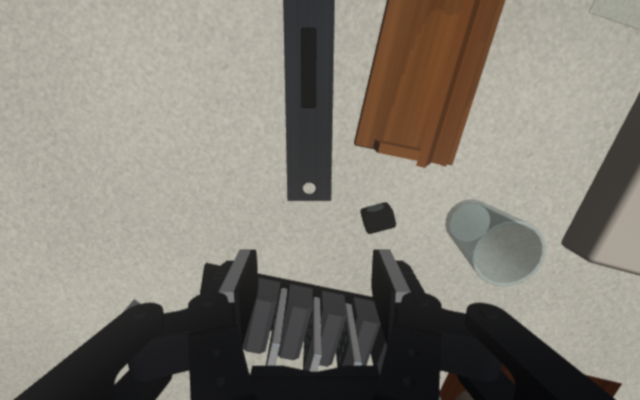

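The wrist view shows the keeper straight ahead, with its rib at (309,68) and near hole at (309,188). Rib centre is (.478,.095), yaw 105.4°, so I'll grasp the rib.

Emit:
servo_tool --steps '[[[0.6,-0.04,0,0,0,0,0.6],[0.9,-0.04,0,0,0,0,0.6],[0.9,-0.04,0.3,0,0,0,0.6],[0.9,-0.03,0.6,0,0,0,0.6],[0.5,0,0.9,0,0,0,0.6],[0.19,0,0.9,0,0,0,0.6],[0,0,0.9,0,0,0,0.6],[0,0,0.9,0,0,0,0.6]]]'

```text
time_s: 37.93
tcp_pos: [0.4782, 0.0953, 0.1385]
tool_rot: [1.904, 2.496, 0.002]
wrist_force: [0.3, 0.1, 0.3]
opening: 0.0512
gripper_force: 0.0
```

Emit:
servo_tool --steps '[[[0,0,0.9,0,0,0,0.6],[0,0,0.9,0,0,0,0.6],[0,0,0.8,0,0,0,0.6],[0,0,0.4,0,0,0,0.6],[0,0,0.2,0,0,0,0.6],[0,0,0,0,0,0,0.6],[0,0,0,0,0,0,0.6],[0,0,0,0,0,0,0.6]]]'

```text
time_s: 38.6
tcp_pos: [0.4791, 0.0958, 0.06]
tool_rot: [1.904, 2.496, 0.004]
wrist_force: [-0.9, 0.2, -0.1]
opening: 0.0512
gripper_force: 0.0
```

```bash
python3 - <<'E'
from h import *
plan([((.4778,.0950,.028),rot(105.45))])
E
```

```text
t 38.6 [0.4791 0.0958 0.06  ] yaw 105.33 z [ 0.004  0.    -1.   ] F [-0.9  0.2 -0.1] open 0.0512 q [ 0.06  0.46  1.94 -0.    0.74 -0.21]
turn [ 0.004  0.001 -0.002] then shift [-0.02 -0.06  1.28]
```

Emit:
servo_tool --steps '[[[-0.02,-0.05,0.3,0.004,0.001,-0.002,0.6],[0,0,0.4,0,0,0,0.6],[0,0,0.4,0,0,0,0.6],[0,0,0.18,0,0,0,0.6],[0,0,0,0,0,0,0.4],[0,0,0,0,0,0,0.2],[0,0,0,0,0,0,0],[0,0,0,0,0,0,0]]]' --force 60

```text
time_s: 39.27
tcp_pos: [0.4771, 0.0951, 0.0272]
tool_rot: [-1.901, -2.499, 0.002]
wrist_force: [1.5, 0.1, -3.1]
opening: 0.0128
gripper_force: 58.5
```

Emit:
servo_tool --steps '[[[0,0,0,0,0,0,0],[0,0,0,0,0,0,0],[0,0,0,0,0,0,0],[0,0,0,0,0,0,0],[0,0,-0.2,0,0,0,0],[0,0,-0.4,0,0,0,0],[0,0,-0.7,0,0,0,0],[0,0,-1,0,0,0,0]]]'

```text
time_s: 39.93
tcp_pos: [0.4757, 0.095, 0.0845]
tool_rot: [-1.9, -2.496, 0.006]
wrist_force: [0.5, -0.2, -2.1]
opening: 0.0131
gripper_force: 58.5
```

Emit:
servo_tool --steps '[[[0,0,-1,0,0,0,0],[0,0,-1,0,0,0,0],[0,0,-1,0,0,0,0],[0,0,-1,0,0,0,0],[0,0,-1,0,0,0,0],[0,0,-0.5,0,0,0,0],[0,0,0,0,0,0,0],[0,0,0,0,0,0,0]]]'

```text
time_s: 40.6
tcp_pos: [0.4776, 0.0951, 0.2229]
tool_rot: [-1.902, -2.5, 0.0]
wrist_force: [-0.2, -0.4, -2.5]
opening: 0.013
gripper_force: 58.8
```

```bash
python3 - <<'E'
from h import *
p,_=cur()
plan([(p,rot(2.33)),((.555,-.18,.22),rot(2.33))])
s=snap('wrist','w6.png')
E
```

```text
t 40.6 [0.4776 0.0951 0.2229] yaw 105.46 z [-0. -0. -1.] F [-0.2 -0.4 -2.5] open 0.013 q [ 0.05  0.22  1.78  0.    1.15 -0.22]
turn [-0.   0.   1.8] then shift [0. 0. 0.]
turn [0. 0. 0.] then shift [ 2.64 11.12  0.12]
```

View pics/w6.png

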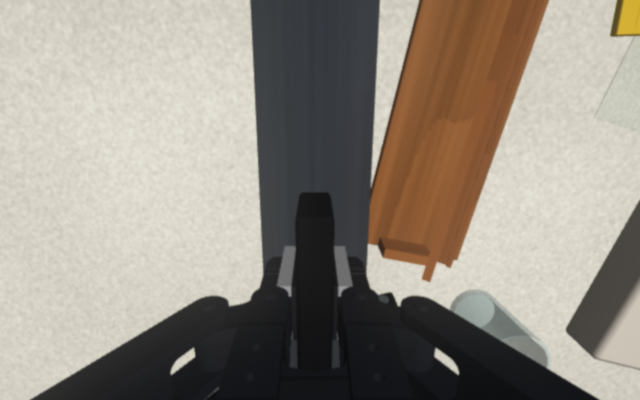

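The keeper is held firmly by its rib, centred in the jaws at (313,280). I'll turn it in line with the rack and carry it over.

Emit:
servo_tool --steps '[[[0,0,0,0,0,0.06,0],[0,0,0,0,0,0.11,0],[0,0,0,0,0,0.11,0],[0,0,0,0,0,0.11,0],[0,0,0,0,0,0.11,0],[0,0,0,0,0,0.11,0],[0,0,0,0,0,0.11,0],[0,0,0,0,0,0.11,0]]]'

```text
time_s: 41.32
tcp_pos: [0.476, 0.095, 0.2202]
tool_rot: [-2.751, -1.512, 0.009]
wrist_force: [0.3, -0.1, -2.2]
opening: 0.013
gripper_force: 58.6
```

Emit:
servo_tool --steps '[[[0,0,0,0,0,0.11,0],[0,0,0,0,0,0.11,0],[0,0,0,0,0,0.11,0],[0,0,0,0,0,0.11,0],[0,0,0,0,0,0.11,0],[0,0,0,0,0,0.11,0],[0,0,0,0,0,0.11,0],[0,0,0,0,0,0.11,0]]]'

```text
time_s: 41.98
tcp_pos: [0.476, 0.095, 0.2202]
tool_rot: [-3.135, -0.196, 0.01]
wrist_force: [-0.0, -0.1, -3.4]
opening: 0.013
gripper_force: 58.6
```

Emit:
servo_tool --steps '[[[0,0,0,0,0,0.09,0],[0.2,0.6,0,0,0,0,0],[0.3,0.9,0,0,0,0,0],[0.3,0.9,0,0,0,0,0],[0.3,0.9,0,0,0,0,0],[0.3,0.9,0,0,0,0,0],[0.3,0.9,0,0,0,0,0],[0.3,0.9,0,0,0,0,0]]]'

```text
time_s: 42.65
tcp_pos: [0.5324, -0.0536, 0.2199]
tool_rot: [-3.14, -0.064, 0.01]
wrist_force: [-0.3, 0.7, -2.5]
opening: 0.0131
gripper_force: 58.7
```

Emit:
servo_tool --steps '[[[0.3,0.9,0,0,0,0,0],[0.3,0.9,0,0,0,0,0],[0,0.9,0,0,0,0,0],[0,0.9,0,0,0,0,0],[0,0.9,0,0,0,0,0],[0,0.6,0,0,0,0,0],[0,0,0,0,0,0,0],[0,0,0,0,0,0,0]]]'

```text
time_s: 43.32
tcp_pos: [0.5529, -0.1796, 0.2205]
tool_rot: [-3.139, -0.061, 0.007]
wrist_force: [0.2, -0.8, -2.7]
opening: 0.0128
gripper_force: 58.8
```

```bash
python3 - <<'E'
from h import *
plan([((.555,-.18,.18),rot(2.33))])
s=snap('scene','s6.png')
E
```

```text
t 43.32 [ 0.5529 -0.1796  0.2205] yaw 2.23 z [-0.005  0.001 -1.   ] F [ 0.2 -0.8 -2.7] open 0.0128 q [-0.43  0.36  1.58 -0.    1.21  1.1 ]
turn [-0.002  0.005 -0.002] then shift [0.08 0.02 1.62]
```

Emit:
servo_tool --steps '[[[0.08,0.02,0.3,-0.002,0.005,-0.002,0],[0,0,0.5,0,0,0,0],[0,0,0.5,0,0,0,0],[0,0,0.5,0,0,0,0],[0,0,0.3,0,0,0,0],[0,0,0.05,0,0,0,0],[0,0,0,0,0,0,0],[0,0,0,0,0,0,0]]]'

```text
time_s: 44.03
tcp_pos: [0.5562, -0.1798, 0.1684]
tool_rot: [3.139, 0.068, 0.005]
wrist_force: [-0.8, 0.0, -1.0]
opening: 0.0131
gripper_force: 58.9
```

```bash
python3 - <<'E'
from h import *
plan([])
out=[]
for n in('scene','side'):
    s=snap(n); im=s['image']; W=cloud(s); np.save('k_'+n+'.npy',W)
    # plate top points
    m=(W[...,2]>.135)&(W[...,2]<.155)&(abs(W[...,0]-.555)<.16)&(abs(W[...,1]+.18)<.04)
    Q=W[m]; print(n,len(Q)); 
    if len(Q)>50:
        A=np.c_[Q[:,:2]-[.555,-.18],np.ones(len(Q))]; print('plane',np.linalg.lstsq(A,Q[:,2],rcond=None)[0].round(4))
        c,z,a=cv2.minAreaRect((Q[:,:2]*1000).astype(np.float32)); print(np.round(c,1),np.round(z,1),round(a,2))
    v,u=np.where(m); a,b=max(u.min()-15,0),u.max()+15; c,d=max(v.min()-15,0),v.max()+30; print(a,b,c,d)
    f=min(400/(b-a),500/(d-c)); out.append(cv2.copyMakeBorder(t:=cv2.resize(im[c:d,a:b],None,fx=f,fy=f,interpolation=2),0,500-min(500,t.shape[0]),0,400-min(400,t.shape[1]),0)[:500,:400]); print('scale',f)
cv2.imwrite('pics/c7.png',np.hstack(out))
E
```

```text
t 44.03 [ 0.5562 -0.1798  0.1684] yaw 2.47 z [ 0.003 -0.002 -1.   ] F [-0.8  0.  -1. ] open 0.0131 q [-0.43  0.41  1.63 -0.    1.09  1.1 ]
scene 924
plane [ 0.0005 -0.0172  0.1482]
[ 553.9 -180.4] [279.9  51.2] 2.51
202 266 137 260
scale 4.065040650406504
side 1025
plane [ 0.004  -0.0362  0.1488]
[ 554.6 -178. ] [277.9  55.7] 2.19
297 423 110 193
scale 3.1746031746031744
```

View pics/c7.png

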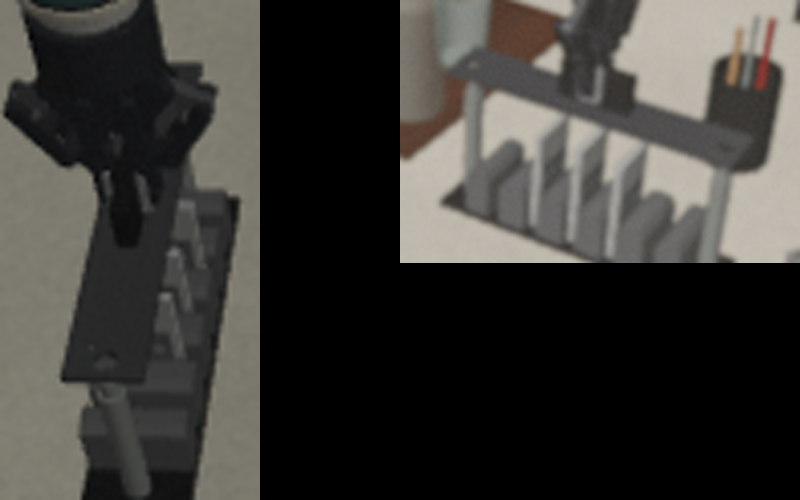

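```bash
python3 - <<'E'
from h import *
e=np.array((np.cos(np.radians(2.4)),np.sin(np.radians(2.4))))
for n in('scene','side'):
    s=snap(n); f=200/np.tan(np.radians(s['vfov'])/2); E=np.array(s['extrinsics']); C=-E[:3,:3].T@E[:3,3]
    v,u=np.mgrid[:400,:640]; D=np.stack([(u-s['cx'])/f,(v-s['cy'])/f,np.ones((400,640))],-1)@E[:3,:3]
    W=np.load(f'k_{n}.npy'); W0=np.load(n+'.npy')
    def hit(z): return (C+D*((z-C[2])/D[...,2])[...,None])[...,:2]
    for sg in(-1,1):
        H=hit(.1482); g=np.array((.5545,-.1795))+sg*.124*e
        near=(np.linalg.norm(H-g,axis=-1)<.011)
        hole=near&(W[...,2]<.1482-.002)
        S=hit(.1285); g0=np.array((.556,-.1805))+sg*.124*e
        st=(np.linalg.norm(S-g0,axis=-1)<.012)&(abs(W0[...,2]-.1285)<.0025)
        print(n,sg,'hole',hole.sum(),H[hole].mean(0).round(4) if hole.any() else '','stud',st.sum(),S[st].mean(0).round(4) if st.any() else '', W0[st][:,:2].mean(0).round(4) if st.any() else '')
E
```

```text
scene -1 hole 0  stud 11 [ 0.4327 -0.1863] [ 0.4331 -0.1862]
scene 1 hole 22 [ 0.6788 -0.1745] stud 16 [ 0.6791 -0.1769] [ 0.6793 -0.1768]
side -1 hole 11 [ 0.4306 -0.1822] stud 11 [ 0.4292 -0.1834] [ 0.4289 -0.1825]
side 1 hole 8 [ 0.6785 -0.1722] stud 7 [ 0.6791 -0.1726] [ 0.6791 -0.1726]
```

Emit:
servo_tool --steps '[[[0,0.04,0.1,0.002,-0.003,0,0],[0,0,0.15,0,0,0,0],[0,0,0.1,0,0,0,0],[0,0,0.05,0,0,0,0],[0,0,0,0,0,0,0],[0,0,0,0,0,0,0],[0,0,0,0,0,0,0],[0,0,0,0,0,0,0]]]'

```text
time_s: 44.9
tcp_pos: [0.556, -0.1811, 0.1582]
tool_rot: [3.141, 0.067, -0.0]
wrist_force: [-0.1, -0.8, -2.4]
opening: 0.0132
gripper_force: 58.9
```

Emit:
servo_tool --steps '[[[0,0,0.03,0,0,0,0],[0,0,0.03,0,0,0,0],[0,0,0.03,0,0,0,0],[0,0,0.03,0,0,0,0],[0,0,0,0,0,0,0],[0,0,0,0,0,0,0],[0,0,0,0,0,0,0],[0,0,0,0,0,0,0]]]'

```text
time_s: 45.57
tcp_pos: [0.5559, -0.181, 0.1551]
tool_rot: [3.141, 0.067, -0.001]
wrist_force: [-0.1, 0.6, -1.9]
opening: 0.0131
gripper_force: 58.9
```

```bash
python3 - <<'E'
from h import *
plan([]); print(manip.sense()['wrist_torque'])
E
```

```text
t 45.57 [ 0.5559 -0.181   0.1551] yaw 2.44 z [-0. -0. -1.] F [-0.1  0.6 -1.9] open 0.0131 q [-0.43  0.43  1.64 -0.    1.07  1.1 ]
[-0.02173693 -0.05514028  0.0119422 ]
```

No contact yet at tip height. I'll go on in small steps.

Emit:
servo_tool --steps '[[[0,0,0.03,0,0,0,0],[0,0,0.03,0,0,0,0],[0,0,0.03,0,0,0,0],[0,0,0,0,0,0,0],[0,0,0,0,0,0,0],[0,0,0,0,0,0,0],[0,0,0,0,0,0,0],[0,0,0,0,0,0,0]]]'

```text
time_s: 46.23
tcp_pos: [0.5559, -0.181, 0.1529]
tool_rot: [3.141, 0.067, -0.001]
wrist_force: [-0.4, 0.1, -1.5]
opening: 0.0129
gripper_force: 58.9
```

Emit:
servo_tool --steps '[[[0,0,0.03,0,0,0,0],[0,0,0.03,0,0,0,0],[0,0,0.03,0,0,0,0],[0,0,0,0,0,0,0],[0,0,0,0,0,0,0],[0,0,0,0,0,0,0],[0,0,0,0,0,0,0],[0,0,0,0,0,0,0]]]'

```text
time_s: 46.9
tcp_pos: [0.5559, -0.181, 0.1506]
tool_rot: [3.141, 0.067, -0.001]
wrist_force: [-0.7, 0.2, -2.2]
opening: 0.0128
gripper_force: 58.9
```

Emit:
servo_tool --steps '[[[0,0,0.03,0,0,0,0],[0,0,0.03,0,0,0,0],[0,0,0.03,0,0,0,0],[0,0,0,0,0,0,0],[0,0,0,0,0,0,0],[0,0,0,0,0,0,0],[0,0,0,0,0,0,0],[0,0,0,0,0,0,0]]]'

```text
time_s: 47.57
tcp_pos: [0.5559, -0.181, 0.1483]
tool_rot: [3.141, 0.067, -0.001]
wrist_force: [-0.8, -0.1, -2.8]
opening: 0.0131
gripper_force: 58.9
```

The holes have dropped over both studs with no resistance, so I'll ease it down to the shoulders.

Emit:
servo_tool --steps '[[[0,0,0.04,0,0,0,0],[0,0,0.04,0,0,0,0],[0,0,0.04,0,0,0,0],[0,0,0.02,0,0,0,0],[0,0,0,0,0,0,0],[0,0,0,0,0,0,0],[0,0,0,0,0,0,0],[0,0,0,0,0,0,0]]]'

```text
time_s: 48.23
tcp_pos: [0.5559, -0.1811, 0.1449]
tool_rot: [3.141, 0.067, -0.001]
wrist_force: [-0.5, 0.4, -2.3]
opening: 0.0129
gripper_force: 58.9
```

Emit:
servo_tool --steps '[[[0,0,0.02,0,0,0,0],[0,0,0.02,0,0,0,0],[0,0,0.02,0,0,0,0],[0,0,0.01,0,0,0,0],[0,0,0,0,0,0,0],[0,0,0,0,0,0,0],[0,0,0,0,0,0,0],[0,0,0,0,0,0,0]]]'

```text
time_s: 48.9
tcp_pos: [0.5559, -0.181, 0.1431]
tool_rot: [3.141, 0.067, -0.001]
wrist_force: [0.1, -0.1, -2.0]
opening: 0.0132
gripper_force: 58.9
```

Emit:
servo_tool --steps '[[[0,0,0.015,0,0,0,0],[0,0,0.015,0,0,0,0],[0,0,0.01,0,0,0,0],[0,0,0,0,0,0,0],[0,0,0,0,0,0,0],[0,0,0,0,0,0,0],[0,0,0,0,0,0,0],[0,0,0,0,0,0,0]]]'

```text
time_s: 49.57
tcp_pos: [0.5558, -0.1811, 0.1421]
tool_rot: [3.141, 0.067, -0.001]
wrist_force: [-0.4, -0.2, -0.9]
opening: 0.0133
gripper_force: 59.1
```

Emit:
servo_tool --steps '[[[0,0,0.015,0,0,0,0],[0,0,0.01,0,0,0,0],[0,0,0,0,0,0,0],[0,0,0,0,0,0,0],[0,0,0,0,0,0,0],[0,0,0,0,0,0,0],[0,0,0,0,0,0,0],[0,0,0,0,0,0,0]]]'

```text
time_s: 50.23
tcp_pos: [0.5558, -0.181, 0.142]
tool_rot: [3.141, 0.067, -0.0]
wrist_force: [-2.3, 1.4, 4.8]
opening: 0.0128
gripper_force: 59.9
```

Light contact at z = .142, which is the shoulder height. Releasing and backing off.

Emit:
servo_tool --steps '[[[0,0,0,0,0,0,0.3],[0,0,0,0,0,0,0.5],[0,0,0,0,0,0,0.5],[0,0,0,0,0,0,0.5],[0,0,-0.2,0,0,0,0.5],[0,0,-0.5,0,0,0,0.5],[0,0,-0.8,0,0,0,0.5],[0,0,-1,0,0,0,0.5]]]'

```text
time_s: 50.9
tcp_pos: [0.5548, -0.1806, 0.2034]
tool_rot: [-3.139, -0.067, 0.006]
wrist_force: [0.6, -0.1, 0.1]
opening: 0.0431
gripper_force: 0.0
```

Emit:
servo_tool --steps '[[[0,0,-1,0,0,0,0.5],[0,0,-1,0,0,0,0.5],[-0.5,-0.8,0,0,0,0,0.5],[-0.5,-0.9,0,0,0,0,0.5],[-0.5,-0.9,0,0,0,0,0.5],[-0.5,-0.9,0,0,0,0,0.5],[-0.5,-0.9,0,0,0,0,0.5],[0,0,0,0,0,0,0.5]]]'

```text
time_s: 51.57
tcp_pos: [0.4854, -0.0703, 0.254]
tool_rot: [-3.138, -0.07, 0.005]
wrist_force: [-0.6, 0.4, 0.6]
opening: 0.043
gripper_force: 0.0
```

```bash
python3 - <<'E'
from h import *
plan([])
s=snap('side'); W=cloud(s)
m=(W[...,2]>.1)&(W[...,2]<.125)&(abs(W[...,0]-.555)<.16)&(abs(W[...,1]+.18)<.03)
Q=W[m]; A=np.c_[Q[:,:2]-[.555,-.18],np.ones(len(Q))]; print('plane',len(Q),np.linalg.lstsq(A,Q[:,2],rcond=None)[0].round(4),np.median(Q[:,2]))
a=cv2.resize(s['image'][100:260,270:470],(500,400),interpolation=2)
t=snap('scene')['image'][130:270,200:290]; b=cv2.resize(t,(300,400),interpolation=2)
cv2.imwrite('pics/fin.png',np.hstack([a,b[:,:300]]))
E
```

```text
t 51.57 [ 0.4854 -0.0703  0.254 ] yaw 2.54 z [-0.003  0.002 -1.   ] F [-0.6  0.4  0.6] open 0.043 q [-0.29  0.19  1.73  0.    1.23  1.24]
plane 1004 [ 0.002  -0.0791  0.1212] 0.12190147023535684
```

View pics/fin.png

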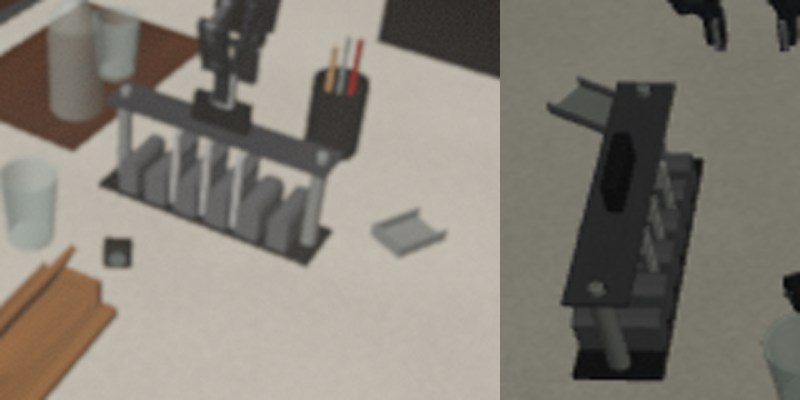

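The keeper lies flat with its top at z = .121. Both studs show through its holes, at (125,92) and (325,157) in the left (side) half. The three plaques stand beneath it, and nothing else has been disturbed.

```bash
python3 -c "
from bench import manip
print(manip.close_job())"
```

```text
the job is handed in; nothing more can be done
None
```

The job is handed in: the three plaques that were on the easel stand fully down in slots 1, 2 and 3 of the rack, and the keeper plate lies flat on both post shoulders with the studs through its holes. It took about 52 s of the 210 s allowed.

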